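# Check a plate edge with straightedge and lamp

## Task

Check whether the long edge of the clamped grey plate on the robot's side is straight: lay the straightedge flush along the middle of that edge, flat on the bench, and let go of it. Then draw the yellow inspection lamp out of the tool block, turn it to lean about halfway between upright and level, and finish still holding it like that, raised clear of everything, its lens about 10 cm from the middle of the joint between plate and straightedge and pointing down at it. Leave the straightedge flush, and the screwdriver, the tube and the brass jar where they are.

Things in the scene. Friction and masses are not known exactly. Their poses are not given: they have to be found in the camera images.
- plate: The part to check: grey folded-steel mounting plate, 110 mm (x) by 200 mm (y) by 12 mm high, fixed on the bench. Origin: centre of its underside, on the bench. Its -x side is the long, free edge facing the robot (x = -55 mm, from y = -100 to +100 mm). Two toggle clamps stand on its far (+x) edge at y = -75 and +75 mm, x = 30 to 127 mm, up to 57 mm high.
- edge_mid (a point): Middle of the plate's long edge on the robot's side, on the edge face, 10 mm above the bench: plate point (-55, 0, 10) mm; axes as the plate. An orange paint dot lies 8 mm inward of it on the plate's top. The lamp is aimed here.
- straightedge: Loose straightedge, about 0.3 kg: aluminium bar 150 mm long (x), 20 mm wide (y), 15 mm high, with a red grip rib on top, 90 mm long, 12 mm wide, from 15 to 40 mm high, centred. Origin: centre of its underside; z up. Both long side faces (y = -10 and +10 mm) are straight and either may be used. Starts lying on the bench, rib up.
- block: Dark wooden tool block, fixed: 210 (x) by 64 (y) by 65 mm high, origin at the centre of its underside. Three round wells, 38 mm wide and 55 mm deep (floor 10 mm above the bench), in a row at x = -65, 0 and +65 mm. Lamp, screwdriver and tube each stand in one of them, in any order.
- lamp: Loose inspection lamp, about 0.15 kg, 142 mm long; starts upright in a well of the tool block, lens down. Origin: centre of the lens face; z runs from the lens along the lamp to its tail, so it shines along -z. Black round head 35 mm wide from z = 0 to 34 mm, tapering to 46 mm; then a flat-sided yellow grip, 30 mm (x) by 24 mm (y), from z = 46 to 138 mm; black tail cap to 142 mm.
- lens (a point): Centre of the lamp's lens (the lamp's origin).
- screwdriver: Bystander: green-handled screwdriver standing handle down, blade up, in a well of the block; handle 35 mm wide, 170 mm tall in all. Origin: centre of its foot.
- tube: Bystander: blue paint tube with white cap, 35 mm wide, 110 mm tall, standing in a well of the block. Origin: centre of its foot.
- tin: Bystander: brass-coloured jar with red lid, 60 mm wide, 50 mm tall, standing on the bench on the robot's right. Origin: centre of its foot.
Not all that is in view belongs to the job. There is more than one size of the lamp; the one meant has the size given above. Of the things that look like the straightedge, take the one that is farthest to the robot's right at the start.

How it is judged:
By the outcome, as a careful person would: the job done as asked, in the order asked, and still so for the second after the job is handed in, while the arm keeps its last pose, push and grip.
It also fails if it takes over 54 s, if anything falls off the work surface, if the arm or the gripper's body presses on something with over 40 N, if the wrist force passes 120 N, or if a joint passes its speed limit or range.

## Robot

A 6-joint arm with a two-finger parallel gripper is mounted at the origin on the work surface. World frame = base frame: x ahead of the robot, y to its left, z up, the work surface at z = 0. Lengths are in m, angles in rad, forces in N, time in s.
With the tool pointing down it reaches from about 0.35 to 0.95 m from the base axis. Payload 17.4 kg.
Tool frame: the origin (TCP) lies at the very end of the fingers, on their centre line; the grasp point (between the pads) lies 19 mm behind it; z points along the fingers, y is the line along which they close (so a half turn about z gives the same grasp; the last joint's range is limited). The gripper opens to 93 mm and grips with 3 to 60 N. Pads are 15 mm wide; open, the fingers measure 128 mm over their backs; the gripper's body (75 mm by 188 mm) begins 65 mm behind the grasp point.
Start: joints at [1.097, 0.116, 1.442, -0, 1.584, -0.038], TCP at [0.285, 0.612, 0.197] pointing down, gripper open.
Joint ranges: [-2.83, 2.83], [-0.83, 2.19], [0.07, 2.5], [-1.14, 4.28], [0.01, 3], [-2.97, 2.97]. Speed limits (rad/s): [1.89, 1.89, 2.22, 3.14, 3.14, 3.14].

## Interface

Orientations are given as [roll, pitch, yaw] about the fixed x, y, z axes, in that order (R = Rz(yaw) Ry(pitch) Rx(roll)).
In Python, from rig import manip gives the robot as it stands.
- The arm moves only by the tool apply_moves, never from a script. Its argument "motion" is a list of rows, each an object of numbers: "grip": the opening, from -1 (shut) to 1 (fully open); "dx", "dy", "dz": the shift along the tool's x, y, z in m; "yaw": the turn about the tool's z in degrees. In form: [{"grip": .., "dx": .., "dy": .., "dz": .., "yaw": ..}, ...]. A call has 1 to 20 rows; each row is the pose to reach, as a shift and turn from the pose commanded when the call began, along the tool's axes at that moment; what a row does not reach only later rows make up. A row lasts 1/10 s, in which the tool goes at most 50 mm and 8.59 degrees, less where a joint would pass 70% of its speed; a pose out of reach is approached as far as the arm can. A call with a gripper value outside its range is refused whole. The fingers move at their own pace and stop on an object; the grip force is fixed at half the most. Time passes only in rows, so rows that repeat a pose let the fingers close. It gives the time, the measured TCP pose, the force, the opening and the grip force at its end, in the units of the state.
- manip.get_state(): the state, without advancing time (a new reading comes with each control period).
- manip.read_camera(name): name is "scene" or "side" or "wrist"; returns the picture (400x640x3 uint8, blue, green, red); there is no depth.
- manip.get_calibration(name): a dict with "mtx" (3x3 intrinsics, pixels), "position" and "orientation" of the camera in the world. Camera axes: x right, y down, z forward; pixel columns grow to the right and rows downward; lengths in m; the calibration is good to about 2 mm. A picture is of the moment at which its call begins: read the wrist's pose just before it. get_calibration takes no time and is no camera call; for the wrist camera it gives the pose at the moment of the call.
- manip.sign_off(): hands the job in; it is judged then, once.
The state is a dict: "time": time; "joint_positions": joint angles; "joint_vel": joint speeds; "effort": joint torques, N m; "tool_pos": TCP position; "ee_rot": TCP orientation; "ft_force": force on the tool from outside, world axes, zero at the start; "moment": the same for the moment, N m; "gripper_width": finger opening in m; "gripper_force": force on a finger pad.
Only numpy, scipy, OpenCV 4.12 (cv2) and the standard library are available. Lean on these libraries where they do the work, as an engineer would, in place of code of your own. Each camera call takes 0.05 s, during which the arm holds its last target. There are 200 camera calls.

## Working session

There is one attempt and no reset: what is moved stays moved. The work goes in short steps, Python scripts to look and compute and a tool call to move; the robot and the scene stay as the last step left them, time stands still between calls to the robot, and variables do not carry over. Pictures are saved under pics/ and viewed, at most 10 in all, crops included, and the job is handed in when it is done.

Besides the shell and the picture viewer there is one more tool, called after ">>>" by a JSON object that holds its "op" and its "data". apply_moves: Moves the arm, as the interface text tells. Its arguments: {"type":"object","properties":{"motion":{"type":"array","items":{"type":"object","properties":{"grip":{"type":"number"},"dx":{"type":"number"},"dy":{"type":"number"},"dz":{"type":"number"},"yaw":{"type":"number"}}}}},"required":["motion"]}

```bash
mkdir -p pics; ls; python3 - <<'E'
from rig import manip
import cv2,numpy as np
for n in ("scene","side","wrist"):
    c=manip.get_calibration(n); print(n,np.round(c["mtx"],1).tolist(),np.round(c["position"],3),np.round(c["orientation"],3))
    cv2.imwrite(f"pics/{n}0.png",manip.read_camera(n))
s=manip.get_state(); print(s)
E
```

```text
pics
scene [[516.8, 0.0, 319.1], [0.0, 516.8, 199.5], [0.0, 0.0, 1.0]] [1.559 0.562 1.078] [-2.276 -0.008  2.044]
side [[465.3, 0.0, 320.5], [0.0, 465.3, 191.4], [0.0, 0.0, 1.0]] [ 0.244 -0.795  1.043] [-2.436 -0.004 -0.281]
wrist [[346.9, 0.0, 321.6], [0.0, 346.9, 202.6], [0.0, 0.0, 1.0]] [0.209 0.646 0.384] [2.842e+00 1.000e-03 1.135e+00]
{'time': 0.15, 'joint_positions': array([ 1.09719963e+00,  1.16342518e-01,  1.44213550e+00, -2.98161241e-06,
        1.58400910e+00, -3.78275287e-02]), 'joint_vel': array([-0.0005963 , -0.00052137, -0.0027242 , -0.00033188, -0.0002626 ,
        0.00079538]), 'effort': array([ 9.17776924e-04, -7.21762848e+01, -6.22951484e+01,  7.81226205e-02,
        2.25431984e-02, -7.33897969e-05]), 'tool_pos': array([0.28486194, 0.61173721, 0.19678251]), 'ee_rot': array([-3.14069872e+00, -3.08480410e-05,  2.70582343e+00]), 'ft_force': array([ 0.42571431,  0.02915089, -0.51478006]), 'moment': array([-0.01586306,  0.02610468, -0.06407668]), 'gripper_force': 0.0, 'gripper_width': 0.0928805342669617}
```

View pics/scene0.png

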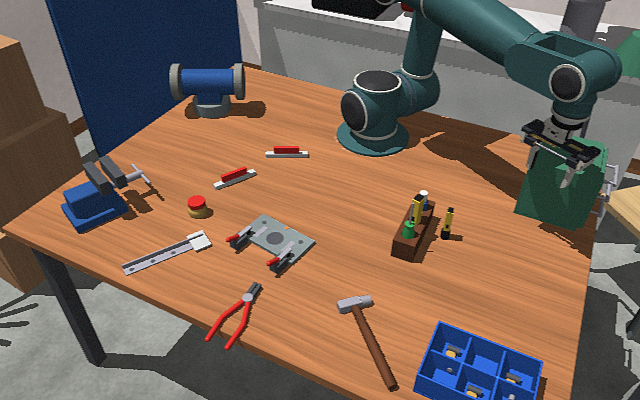

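View pics/side0.png

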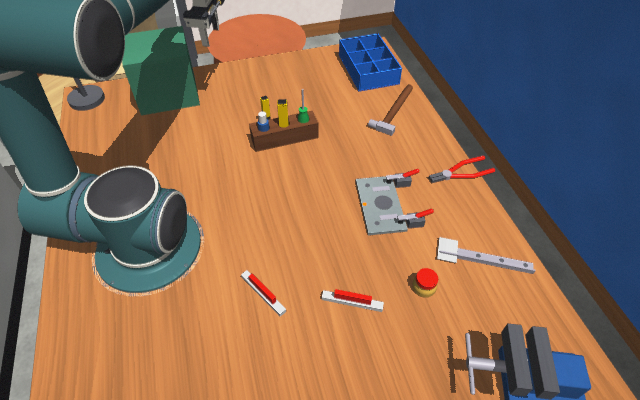

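The scene picture shows two red-ribbed bars, at (287,152) and (234,178), and in the side picture these are at (263,291) and (352,299). There are two yellow lamps. One stands in the middle well of the block, at scene (417,210) and side (283,113). The other stands free behind the block, at scene (448,225) and side (265,105). The plate is at scene (276,243) and side (382,205), and the jar is at scene (197,207). I'll measure all of these.

```bash
cat > h.py <<'E'
import numpy as np,cv2
from scipy.spatial.transform import Rotation as R
from rig import manip
def cam(n):
    c=manip.get_calibration(n); return np.array(c["mtx"]),np.array(c["position"]),R.from_euler("xyz",c["orientation"]).as_matrix()
def ray(c,uv):
    uv=np.atleast_2d(np.array(uv,float)); d=np.c_[uv,np.ones(len(uv))]@np.linalg.inv(c[0]).T@c[2].T; return d
def onz(c,uv,z):
    d=ray(c,uv); return c[1]+d*((z-c[1][2])/d[:,2])[:,None]
def proj(c,p):
    q=(np.atleast_2d(p)-c[1])@c[2]@c[0].T; return q[:,:2]/q[:,2:]
def tri(c1,u1,c2,u2):
    A=np.zeros((3,3));b=np.zeros(3);
    P=[]
    for c,u in((c1,u1),(c2,u2)):
        d=ray(c,u)[0];d/=np.linalg.norm(d);M=np.eye(3)-np.outer(d,d);A+=M;b+=M@c[1]
    return np.linalg.solve(A,b)
def blobs(m,amin=30):
    n,l,s,c=cv2.connectedComponentsWithStats(m.astype(np.uint8))
    return [(i,s[i],c[i],l==i) for i in range(1,n) if s[i][4]>=amin]
def red(im):
    h=cv2.cvtColor(im,cv2.COLOR_BGR2HSV); return ((h[...,0]<5)|(h[...,0]>174))&(h[...,1]>170)&(h[...,2]>90)
def yellow(im):
    h=cv2.cvtColor(im,cv2.COLOR_BGR2HSV); return (h[...,0]>22)&(h[...,0]<34)&(h[...,1]>150)&(h[...,2]>70)
E
python3 - <<'E'
from h import *
a=cv2.imread("pics/scene0.png");b=cv2.imread("pics/side0.png");ca=cam("scene");cb=cam("side")
for n,i,c in(("scene",a,ca),("side",b,cb)):
    for nm,f in(("red",red),("yel",yellow)):
        for k,s,ce,m in blobs(f(i),25): print(n,nm,s.tolist(),ce.round(1),onz(c,ce,.03)[0].round(3))
print("lamp block",tri(ca,(418,196),cb,(283,101)),"other",tri(ca,(449,209),cb,(265,97)))
# plate corners scene
for n,c,pts in(("scene",ca,[(262,214),(315,242),(285,272)]),("side",cb,[(357,179),(370,233),(407,229)])):
    print(n,onz(c,pts,.012).round(3).tolist())
print("block top side",onz(cb,[(249,128),(316,116),(319,125),(254,139)],.065).round(3).tolist())
E
```

```text
scene red [274, 146, 25, 7, 172] [286.1 149. ] [ 0.268 -0.22   0.03 ]
scene red [221, 166, 26, 16, 161] [233.6 173.8] [ 0.474 -0.302  0.03 ]
scene red [188, 195, 17, 15, 193] [195.6 201.8] [ 0.647 -0.325  0.03 ]
scene red [226, 234, 13, 8, 41] [231.8 237.3] [ 0.725 -0.137  0.03 ]
scene red [266, 257, 13, 8, 49] [272.4 260.7] [0.749 0.014 0.03 ]
scene red [205, 299, 39, 43, 259] [222.4 319. ] [0.972 0.005 0.03 ]
scene red [224, 302, 27, 48, 256] [238.9 326.2] [0.971 0.053 0.03 ]
scene yel [413, 198, 11, 27, 178] [417.4 210.2] [0.364 0.299 0.03 ]
scene yel [443, 212, 10, 19, 94] [447.6 221.1] [0.369 0.395 0.03 ]
side red [449, 156, 36, 16, 151] [466.6 162.2] [0.944 0.023 0.03 ]
side red [403, 169, 16, 8, 63] [410.5 172.7] [0.764 0.029 0.03 ]
side red [451, 168, 44, 10, 168] [474.4 173.8] [ 0.944 -0.027  0.03 ]
side red [416, 209, 18, 9, 77] [424.3 212.7] [ 0.74 -0.12  0.03]
side red [416, 268, 22, 21, 358] [426.6 278.3] [ 0.66 -0.31  0.03]
side red [249, 274, 27, 29, 224] [262.2 288.1] [ 0.265 -0.225  0.03 ]
side red [334, 289, 38, 15, 300] [352.6 296.3] [ 0.469 -0.306  0.03 ]
side yel [260, 98, 10, 19, 114] [265.4 106.3] [0.413 0.447 0.03 ]
side yel [278, 100, 11, 27, 215] [282.7 114.8] [0.459 0.388 0.03 ]
lamp block [0.44745203 0.31042168 0.15156394] other [0.40758893 0.39648218 0.10863486]
scene [[0.583, -0.125, 0.012], [0.615, 0.076, 0.012], [0.755, 0.056, 0.012]]
side [[0.609, 0.064, 0.012], [0.579, -0.132, 0.012], [0.68, -0.147, 0.012]]
block top side [[0.336, 0.315, 0.065], [0.553, 0.312, 0.065], [0.55, 0.268, 0.065], [0.342, 0.261, 0.065]]
```

```bash
python3 - <<'E'
import cv2
a=cv2.imread("pics/scene0.png")[160:280,210:470];b=cv2.imread("pics/side0.png")[80:320,240:440]
a=cv2.resize(a,(780,360),interpolation=2)
b1=cv2.resize(b[:80,:130],(390,240),interpolation=2);b2=cv2.resize(b[80:160,90:220],(330,240),interpolation=2)
o=cv2.copyMakeBorder(a,0,240,0,0,0);o[360:600,:390]=b1;o[360:600,395:725]=b2
cv2.imwrite("pics/crop1.png",o)
E
```

```text
(no output)
```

View pics/crop1.png

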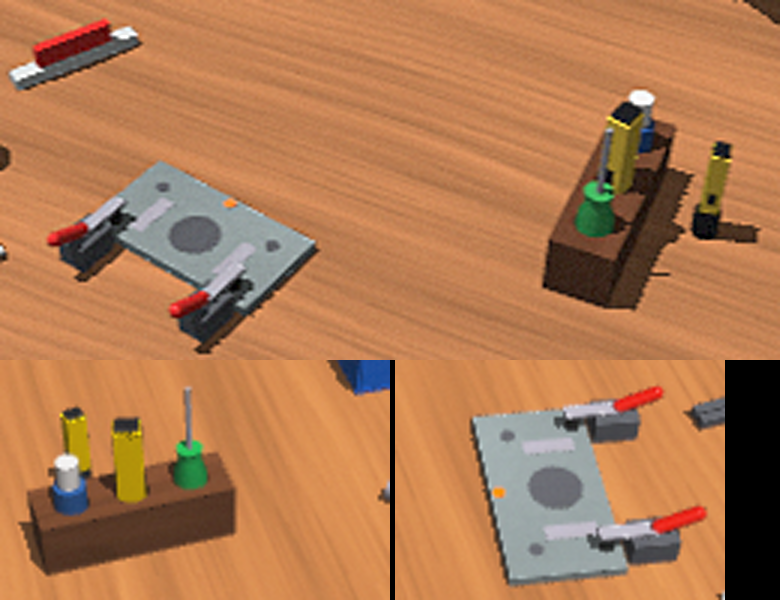

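The crop confirms the choices. The lamp in the middle well has its tail at z≈0.152, so it is the right size, and the free-standing one is smaller. The bar at y≈-0.30 is the rightmost. The orange dot marks the plate edge facing the robot. Next I'll get rough poses and a helper that turns a target into tool shifts.

```bash
cat >> h.py <<'E'
def goto(p,close,base=None):
    """target world TCP + closing-axis angle(deg) -> tool-axis shift and yaw (half-turn kept explicit)"""
    s=manip.get_state(); M=R.from_euler("xyz",s["ee_rot"]).as_matrix()
    d=M.T@(np.array(p)-s["tool_pos"]); c0=np.degrees(np.arctan2(M[1,1],M[0,1]))
    y=-((close-c0+180)%360-180)
    print("dxyz mm",(d*1e3).round(1),"yaw",round(y,2),"| close now",round(c0,2),"j6",round(s["joint_positions"][5],2),"tcp",s["tool_pos"].round(4),"t",round(s["time"],2))
E
python3 - <<'E'
from h import *
for n in("scene","side"):
    i=cv2.imread(f"pics/{n}0.png");c=cam(n)
    for k,s,ce,m in blobs(red(i),100):
        p=onz(c,np.argwhere(m)[:,::-1],.03)[:,:2]; q=p-p.mean(0); w=np.linalg.svd(q,full_matrices=False)[2][0]
        print(n,p.mean(0).round(3),np.degrees(np.arctan2(w[1],w[0]))%180)
goto((.47,-.305,.2),90)
goto((.47,-.305,.2),-90)
E
```

```text
scene [ 0.268 -0.22 ] 117.08875980437826
scene [ 0.473 -0.302] 156.85703929625325
scene [ 0.647 -0.325] 33.976098876873515
scene [0.971 0.005] 175.88038827280542
scene [0.97  0.053] 10.875043062022165
side [0.945 0.023] 9.554566617841857
side [ 0.944 -0.027] 176.12759476044647
side [ 0.66 -0.31] 50.13980638716333
side [ 0.265 -0.225] 117.44871253344544
side [ 0.469 -0.306] 151.44676267793824
dxyz mm [-554.8 -752.9   -2.6] yaw -24.97 | close now 65.03 j6 -0.04 tcp [0.2849 0.6117 0.1968] t 0.15
dxyz mm [-554.8 -752.9   -2.6] yaw 155.03 | close now 65.03 j6 -0.04 tcp [0.2849 0.6117 0.1968] t 0.15
```

>>> {"op": "apply_moves", "data": {"motion": [{"grip": 1,"dx": -0.555,"dy": -0.753,"dz": 0,"yaw": 1},{"grip": 1,"dx": -0.555,"dy": -0.753,"dz": 0,"yaw": 1},{"grip": 1,"dx": -0.555,"dy": -0.753,"dz": 0,"yaw": 1},{"grip": 1,"dx": -0.555,"dy": -0.753,"dz": 0,"yaw": 1},{"grip": 1,"dx": -0.555,"dy": -0.753,"dz": 0,"yaw": 1},{"grip": 1,"dx": -0.555,"dy": -0.753,"dz": 0,"yaw": 1},{"grip": 1,"dx": -0.555,"dy": -0.753,"dz": 0,"yaw": 1},{"grip": 1,"dx": -0.555,"dy": -0.753,"dz": 0,"yaw": 1},{"grip": 1,"dx": -0.555,"dy": -0.753,"dz": 0,"yaw": 1},{"grip": 1,"dx": -0.555,"dy": -0.753,"dz": 0,"yaw": 1},{"grip": 1,"dx": -0.555,"dy": -0.753,"dz": 0,"yaw": 1},{"grip": 1,"dx": -0.555,"dy": -0.753,"dz": 0,"yaw": 1},{"grip": 1,"dx": -0.555,"dy": -0.753,"dz": 0,"yaw": 1},{"grip": 1,"dx": -0.555,"dy": -0.753,"dz": 0,"yaw": 1},{"grip": 1,"dx": -0.555,"dy": -0.753,"dz": 0,"yaw": 1},{"grip": 1,"dx": -0.555,"dy": -0.753,"dz": 0,"yaw": 1},{"grip": 1,"dx": -0.555,"dy": -0.753,"dz": 0,"yaw": 1},{"grip": 1,"dx": -0.555,"dy": -0.753,"dz": 0,"yaw": 1},{"grip": 1,"dx": -0.555,"dy": -0.753,"dz": 0,"yaw": 1},{"grip": 1,"dx": -0.555,"dy": -0.753,"dz": 0,"yaw": 1}]}}

```text
time: 2.15
tool_pos: [0.47, -0.3084, 0.1961]
ee_rot: [-3.141, -0.002, 2.685]
ft_force: [-0.0, 1.2, -0.3]
gripper_width: 0.0926
gripper_force: 0.0
```

```bash
python3 - <<'E'
from h import *
c=cam("wrist");i=manip.read_camera("wrist");cv2.imwrite("pics/w1.png",i)
for z in(.04,):
  for k,s,ce,m in blobs(red(i),100):
    p=onz(c,np.argwhere(m)[:,::-1],z)[:,:2]
    r=cv2.minAreaRect(p.astype(np.float32)*1000);print(s[:5],r, onz(c,ce,z)[0])
    b=cv2.boxPoints(r)
# white bar top (z=.015)
h=cv2.cvtColor(i,cv2.COLOR_BGR2HSV); w=(h[...,1]<50)&(h[...,2]>120)
for k,s,ce,m in blobs(w,100): print("white",s,ce.round(1),onz(c,ce,.015)[0].round(4))
goto((.47,-.305,.2),64)
E
```

```text
[366 308  46  20 704] ((648.52392578125, -310.3732604980469), (52.522178649902344, 25.484050750732422), 63.872501373291016) [ 0.65025363 -0.31045731  0.04      ]
white [255   0  26  17 262] [268.    5.4] [ 0.2994 -0.282   0.015 ]
white [314 118  24 120 853] [321.8 186.2] [ 0.4801 -0.314   0.015 ]
white [ 513  153  127  139 8553] [574.6 214.1] [ 0.6339 -0.0737  0.015 ]
white [452 372  19  28 241] [459.7 389. ] [ 0.8104 -0.2719  0.015 ]
dxyz mm [ 0.6  1.3 -3.6] yaw -0.11 | close now 63.89 j6 -1.74 tcp [ 0.4699 -0.3065  0.1964] t 2.2
```

View pics/w1.png

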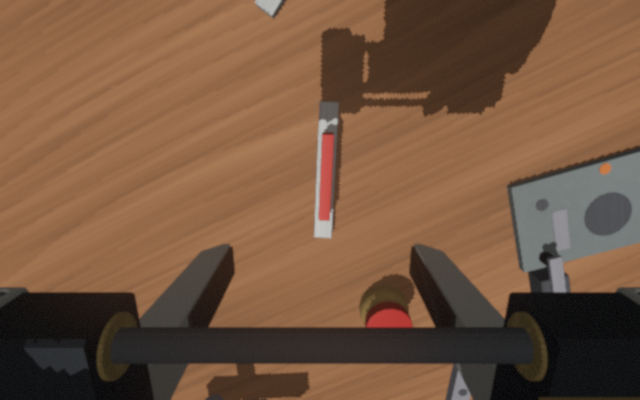

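The wrist picture shows the bar at (327,170), with its rib from (327,133) to (325,220). The jar is off to the side at (388,305), and the plate's near edge runs from (510,186) with the orange dot at (605,168). My red threshold was too tight, so I'll remeasure.

```bash
cat >> h.py <<'E'
def red2(im):
    h=cv2.cvtColor(im,cv2.COLOR_BGR2HSV); return ((h[...,0]<8)|(h[...,0]>172))&(h[...,1]>135)&(h[...,2]>90)
def rect(c,m,z):
    p=onz(c,np.argwhere(m)[:,::-1],z)[:,:2]; q=p-p.mean(0); w=np.linalg.svd(q,full_matrices=False)[2][0]
    r=cv2.minAreaRect(p.astype(np.float32)*1000)
    return p.mean(0).round(4),round(float(np.degrees(np.arctan2(w[1],w[0]))%180),2),np.round(r[0],1),np.round(r[1],1),round(r[2],1)
E
python3 - <<'E'
from h import *
c=cam("wrist");i=cv2.imread("pics/w1.png")
for k,s,ce,m in blobs(red2(i),100): print(s,ce,rect(c,m,.04))
h=cv2.cvtColor(i,cv2.COLOR_BGR2HSV); print(h[170,327],h[228,324],h[110,328],h[168,605],h[180,530],h[240,240])
E
```

```text
[320 133  14  87 878] [326.25968109 174.75056948] (array([ 0.466 , -0.3002]), 151.36, array([ 468. , -301.3]), array([10.5, 89.1]), 61.5)
[366 308  47  20 748] [389.12433155 318.95187166] (array([ 0.6504, -0.3089]), 64.08, array([ 648.9, -307.8]), array([53.8, 25.5]), 63.9)
[  2 159 194] [ 30   5 191] [17 24 94] [ 12 167 196] [13 32 55] [ 13 125 159]
```

```bash
python3 - <<'E'
from h import *
goto((.467,-.301,.018),61.5)
E
```

```text
dxyz mm [  4.7   3.6 178.4] yaw 2.39 | close now 63.89 j6 -1.74 tcp [ 0.4699 -0.3065  0.1964] t 2.2
```

>>> {"op": "apply_moves", "data": {"motion": [{"grip": 1,"dx": 0.0045,"dy": 0.0035,"dz": 0.04,"yaw": 2.4},{"grip": 1,"dx": 0.0045,"dy": 0.0035,"dz": 0.08,"yaw": 2.4},{"grip": 1,"dx": 0.0045,"dy": 0.0035,"dz": 0.12,"yaw": 2.4},{"grip": 1,"dx": 0.0045,"dy": 0.0035,"dz": 0.15,"yaw": 2.4},{"grip": 1,"dx": 0.0045,"dy": 0.0035,"dz": 0.17,"yaw": 2.4},{"grip": 1,"dx": 0.0045,"dy": 0.0035,"dz": 0.178,"yaw": 2.4},{"grip": 1,"dx": 0.0045,"dy": 0.0035,"dz": 0.178,"yaw": 2.4},{"grip": -1,"dx": 0.0045,"dy": 0.0035,"dz": 0.178,"yaw": 2.4},{"grip": -1,"dx": 0.0045,"dy": 0.0035,"dz": 0.178,"yaw": 2.4},{"grip": -1,"dx": 0.0045,"dy": 0.0035,"dz": 0.178,"yaw": 2.4},{"grip": -1,"dx": 0.0045,"dy": 0.0035,"dz": 0.178,"yaw": 2.4},{"grip": -1,"dx": 0.0045,"dy": 0.0035,"dz": 0.178,"yaw": 2.4},{"grip": -1,"dx": 0.0045,"dy": 0.0035,"dz": 0.178,"yaw": 2.4},{"grip": -1,"dx": 0.0045,"dy": 0.0035,"dz": 0.178,"yaw": 2.4}]}}

```text
time: 3.6
tool_pos: [0.4677, -0.2999, 0.0194]
ee_rot: [3.142, -0.0, 2.646]
ft_force: [-0.4, -0.4, -0.3]
gripper_width: 0.042
gripper_force: 0.0
```

>>> {"op": "apply_moves", "data": {"motion": [{"grip": -1},{"grip": -1},{"grip": -1},{"grip": -1},{"grip": -1},{"grip": -1}]}}

```text
$.motion[0]: bad value
```

>>> {"op": "apply_moves", "data": {"motion": [{"grip": -1,"dx": 0,"dy": 0,"dz": 0,"yaw": 0},{"grip": -1,"dx": 0,"dy": 0,"dz": 0,"yaw": 0},{"grip": -1,"dx": 0,"dy": 0,"dz": 0,"yaw": 0},{"grip": -1,"dx": 0,"dy": 0,"dz": 0,"yaw": 0},{"grip": -1,"dx": 0,"dy": 0,"dz": 0,"yaw": 0},{"grip": -1,"dx": 0,"dy": 0,"dz": 0,"yaw": 0},{"grip": -1,"dx": 0,"dy": 0,"dz": 0,"yaw": 0}]}}

```text
time: 4.3
tool_pos: [0.4677, -0.2998, 0.0193]
ee_rot: [3.142, -0.0, 2.646]
ft_force: [-0.0, 0.4, -0.1]
gripper_width: 0.0002
gripper_force: 0.0
```

The fingers closed on nothing, so I'll look at what happened.

```bash
python3 - <<'E'
from h import *
o=[]
for n in("side","wrist"):
    i=manip.read_camera(n);cv2.imwrite(f"pics/{n}2.png",i);o.append(i)
a=cv2.resize(o[0][240:340,280:440],(480,300),interpolation=2);b=cv2.resize(o[1],(480,300))
cv2.imwrite("pics/c2.png",np.vstack([a,b]))
for k,s,ce,m in blobs(red2(o[0]),40): print(s,ce,rect(cam("side"),m,.03))
print(manip.get_calibration("wrist"))
E
```

```text
[448 156  37  16 172] [466.25       162.27325581] (array([0.9433, 0.0227]), 9.48, array([942.5,  23.1]), array([132.1,  25.6]), 9.7)
[403 169  17   8  74] [410.89189189 172.48648649] (array([0.7651, 0.0297]), 10.13, array([765.4,  29.8]), array([53.9, 16.7]), 9.5)
[450 168  45  10 192] [473.57291667 173.79166667] (array([ 0.9416, -0.0261]), 175.7, array([939.7, -26.4]), array([ 24.9, 143.1]), 85.7)
[416 209  18   9  87] [424.35632184 212.73563218] (array([ 0.7406, -0.1202]), 6.8, array([ 740.6, -120.1]), array([54.1, 15.3]), 5.6)
[416 268  23  22 387] [426.51937984 278.31007752] (array([ 0.6604, -0.31  ]), 49.97, array([ 660.3, -309.3]), array([60.4, 53.4]), 28.7)
[249 274  27  30 253] [262.46640316 288.07905138] (array([ 0.2657, -0.2247]), 116.98, array([ 264.8, -224.4]), array([17.2, 97.9]), 28.1)
[365 295   7   9  50] [367.94 299.16] (array([ 0.502 , -0.3235]), 63.68, array([ 502.2, -323.3]), array([21.2, 14.4]), 70.3)
{'mtx': array([[346.94014602,   0.        , 321.55394176],
       [  0.        , 346.94014602, 202.61099988],
       [  0.        ,   0.        ,   1.        ]]), 'position': array([ 0.39425096, -0.26116186,  0.2063431 ]), 'orientation': array([2.84209344e+00, 2.18606553e-04, 1.07576319e+00])}
```

View pics/c2.png

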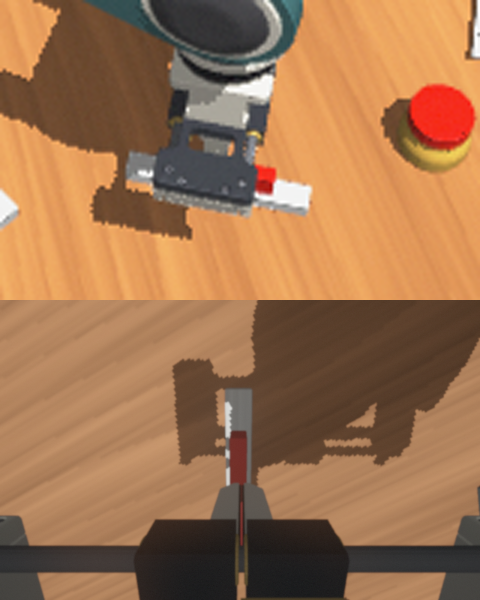

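```bash
python3 - <<'E'
from h import *
i=cv2.imread("pics/wrist2.png")
a=cv2.resize(i[160:340,240:400],(480,540),interpolation=0)
s=manip.read_camera("scene");
c=cam("scene");u=proj(c,[[.4677,-.2998,.0193],[.4677,-.2998,.04]]);print(u)
b=cv2.resize(s[130:220,200:253],(318,540),interpolation=2)
cv2.imwrite("pics/c3.png",np.hstack([a,b]))
for k,q,ce,m in blobs(red2(s),20): print(q,ce.round(1))
E
```

```text
[[235.42472851 175.55789431]
 [234.81900877 170.60780873]]
[274 146  26   7 176] [286.1 149. ]
[221 166  26  16 177] [233.4 174.4]
[187 195  18  15 207] [195.6 201.9]
[226 234  13   8  56] [231.9 237.4]
[266 257  14   9  61] [272.2 260.9]
[204 299  40  43 282] [222.  319.4]
[224 302  27  48 283] [238.6 326.5]
```

View pics/c3.png

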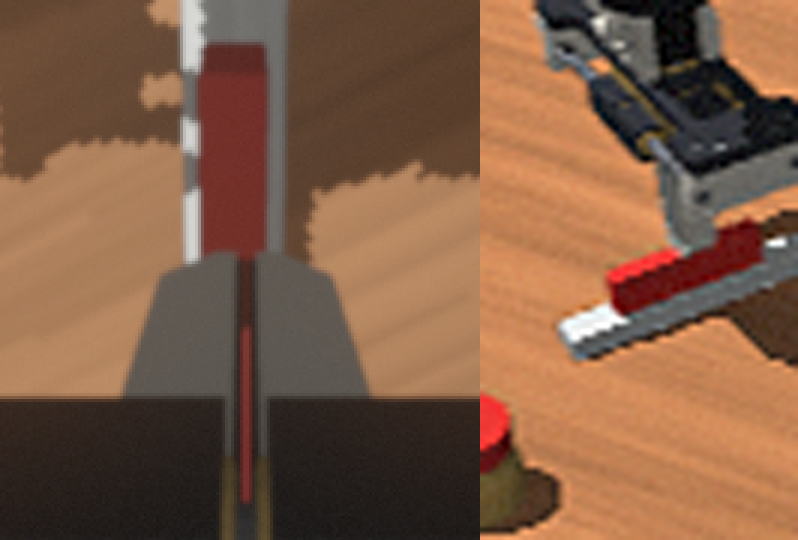

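```bash
python3 - <<'E'
from h import *
c=cam("wrist");s=manip.get_state();M=R.from_euler("xyz",s["ee_rot"]).as_matrix();t=s["tool_pos"]
for dx in(-.0075,.0075):
  for dz in(0,-.02,-.03): print(dx,dz,proj(c,[t+M@[dx,y,dz] for y in(-.0465,0,.0465)]).round(0).tolist())
E
```

```text
-0.0075 0 [[244.0, 256.0], [323.0, 256.0], [402.0, 256.0]]
-0.0075 -0.02 [[237.0, 272.0], [323.0, 272.0], [410.0, 272.0]]
-0.0075 -0.03 [[232.0, 281.0], [323.0, 281.0], [415.0, 281.0]]
0.0075 0 [[243.0, 232.0], [323.0, 232.0], [403.0, 232.0]]
0.0075 -0.02 [[234.0, 246.0], [323.0, 246.0], [412.0, 246.0]]
0.0075 -0.03 [[230.0, 255.0], [323.0, 255.0], [417.0, 255.0]]
```

The fingertips show up 20 mm short of the stated TCP, both open at (232,247)/(412,247) and shut. The fingers therefore closed just above the rib. I'll open, go 18 mm lower and close again.

>>> {"op": "apply_moves", "data": {"motion": [{"grip": 0,"dx": 0,"dy": -0.002,"dz": 0,"yaw": 0},{"grip": 0,"dx": 0,"dy": -0.002,"dz": 0,"yaw": 0},{"grip": 0,"dx": 0,"dy": -0.002,"dz": 0,"yaw": 0},{"grip": 0,"dx": 0,"dy": -0.002,"dz": 0,"yaw": 0},{"grip": 0,"dx": 0,"dy": -0.002,"dz": 0,"yaw": 0},{"grip": 0,"dx": 0,"dy": -0.002,"dz": 0.006,"yaw": 0},{"grip": 0,"dx": 0,"dy": -0.002,"dz": 0.012,"yaw": 0},{"grip": 0,"dx": 0,"dy": -0.002,"dz": 0.018,"yaw": 0},{"grip": -1,"dx": 0,"dy": -0.002,"dz": 0.018,"yaw": 0},{"grip": -1,"dx": 0,"dy": -0.002,"dz": 0.018,"yaw": 0},{"grip": -1,"dx": 0,"dy": -0.002,"dz": 0.018,"yaw": 0},{"grip": -1,"dx": 0,"dy": -0.002,"dz": 0.018,"yaw": 0},{"grip": -1,"dx": 0,"dy": -0.002,"dz": 0.018,"yaw": 0},{"grip": -1,"dx": 0,"dy": -0.002,"dz": 0.018,"yaw": 0},{"grip": -1,"dx": 0,"dy": -0.002,"dz": 0.018,"yaw": 0},{"grip": -1,"dx": 0,"dy": -0.002,"dz": 0.018,"yaw": 0}]}}

```text
time: 6.05
tool_pos: [0.4668, -0.3017, 0.0015]
ee_rot: [-3.142, 0.0, 2.646]
ft_force: [-0.3, -0.1, 1.9]
gripper_width: 0.012
gripper_force: 30.0
```

```bash
python3 - <<'E'
from h import *
goto((.545,-.025,.06),-8.7)
E
```

```text
dxyz mm [ 62.7 280.6 -58.5] yaw 70.33 | close now 61.63 j6 -1.7 tcp [ 0.4668 -0.3017  0.0015] t 6.05
```

>>> {"op": "apply_moves", "data": {"motion": [{"grip": -1,"dx": 0,"dy": 0,"dz": -0.03,"yaw": 0},{"grip": -1,"dx": 0,"dy": 0,"dz": -0.06,"yaw": 0},{"grip": -1,"dx": 0.063,"dy": 0.281,"dz": -0.06,"yaw": 70.3},{"grip": -1,"dx": 0.063,"dy": 0.281,"dz": -0.06,"yaw": 70.3},{"grip": -1,"dx": 0.063,"dy": 0.281,"dz": -0.06,"yaw": 70.3},{"grip": -1,"dx": 0.063,"dy": 0.281,"dz": -0.06,"yaw": 70.3},{"grip": -1,"dx": 0.063,"dy": 0.281,"dz": -0.06,"yaw": 70.3},{"grip": -1,"dx": 0.063,"dy": 0.281,"dz": -0.06,"yaw": 70.3},{"grip": -1,"dx": 0.063,"dy": 0.281,"dz": -0.06,"yaw": 70.3},{"grip": -1,"dx": 0.063,"dy": 0.281,"dz": -0.06,"yaw": 70.3},{"grip": -1,"dx": 0.063,"dy": 0.281,"dz": -0.06,"yaw": 70.3},{"grip": -1,"dx": 0.063,"dy": 0.281,"dz": -0.06,"yaw": 70.3},{"grip": -1,"dx": 0.063,"dy": 0.281,"dz": -0.06,"yaw": 70.3}]}}

```text
time: 7.35
tool_pos: [0.5446, -0.0245, 0.0611]
ee_rot: [-3.141, 0.0, 1.423]
ft_force: [-0.4, 0.3, -2.4]
gripper_width: 0.0118
gripper_force: 30.0
```

```bash
python3 - <<'E'
from h import *
c=cam("wrist");i=manip.read_camera("wrist");cv2.imwrite("pics/w4.png",i)
goto((.545,-.025,.06),-8.7)
print(proj(c,[[.595,-.033,.012],[.579,-.132,.012],[.609,.064,.012]]).round(0).tolist())
E
```

```text
dxyz mm [-0.4  0.4  1.1] yaw 0.21 | close now -8.49 j6 0.06 tcp [ 0.5447 -0.0245  0.0611] t 7.4
[[393.0, 216.0], [384.0, 333.0], [402.0, 71.0]]
```

View pics/w4.png

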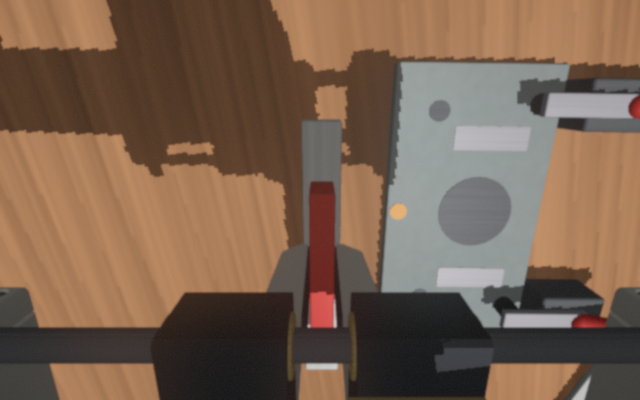

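The wrist picture shows the bar held, centred at about column 321. The plate's top edge runs from (398,62) to (382,290) and the orange dot is at (398,211). I'll fit the edge.

```bash
cat >> h.py <<'E'
def edgefit(i,c,r0,r1,c0,c1):
    b=i.astype(float); m=(b[...,0]-b[...,2]>-12)&(b[...,1]>75)   # plate top: grey, lit
    P=[]
    for r in range(r0,r1):
        row=m[r,c0:c1]; k=[j for j in range(len(row)-8) if row[j:j+8].all()]
        if k: P.append((c0+k[0]-.5,r))
    w=onz(c,P,.012)[:,:2]
    for _ in range(3):
        vx,vy,x,y=cv2.fitLine(w.astype(np.float32),cv2.DIST_HUBER,0,1e-4,1e-4).ravel()
        d=(w-[x,y])@[-vy,vx]; w=w[abs(d)<max(.0015,2*d.std())]
    if vy<0: vx,vy=-vx,-vy
    return np.array([vx,vy]),np.array([x,y]),d.std(),len(w)
E
python3 - <<'E'
from h import *
c=cam("wrist");i=cv2.imread("pics/w4.png")
t,p,sd,n=edgefit(i,c,75,280,365,420);print(t,np.degrees(np.arctan2(t[1],t[0])),p,sd,n)
h=cv2.cvtColor(i,cv2.COLOR_BGR2HSV);m=(h[...,0]>8)&(h[...,0]<20)&(h[...,1]>120)&(h[...,2]>200);m[:,:385]=0;m[:,412:]=0;m[:195]=0;m[228:]=0
ce=blobs(m,20)[0][2];dot=onz(c,ce,.012)[0][:2];print(ce,dot)
nrm=np.array([t[1],-t[0]]); print("dot inset",(dot-p)@nrm*1e3, "along off", )
em=dot-nrm*((dot-p)@nrm); print("edge_mid",em)
s=manip.get_state();print("tcp to edge",(em-s["tool_pos"][:2])@nrm,"along",(em-s["tool_pos"][:2])@t)
# top end of plate corners
print(onz(c,[(398,62),(569,65)],.012))
# held bar angle: rib
for k,q,e,mm in blobs(red2(i),200): print(q,rect(c,mm,.1))
E
```

```text
[0.17122413 0.9852321 ] 80.141 [ 0.5943217  -0.00435501] 0.00031403260674199996 190
[397.53225806 210.67741935] [ 0.59838676 -0.02956601]
dot inset 8.321729801897883 along off
edge_mid [ 0.59018792 -0.02814113]
tcp to edge 0.04547725602359724 along 0.004249333031751436
[[0.60695627 0.06946924 0.012     ]
 [0.71389572 0.05169625 0.012     ]]
[ 309  193   26  135 3217] (array([ 0.5453, -0.017 ]), 81.34, array([545.1, -18.8]), array([70. , 12.2]), 81.5)
[573 316  33  12 301] (array([ 0.6722, -0.0702]), 166.32, array([672.6, -69.7]), array([ 6.4, 16.1]), 81.6)
```

```bash
python3 - <<'E'
from h import *
em=np.array([.59019,-.02814]);n=np.array([.98523,-.17122])
goto((*(em-n*.014),.0025),-9.86)
E
```

```text
dxyz mm [ 3.5 31.6 58.6] yaw 1.37 | close now -8.49 j6 0.06 tcp [ 0.5447 -0.0245  0.0611] t 7.4
```

>>> {"op": "apply_moves", "data": {"motion": [{"grip": -1,"dx": 0.0035,"dy": 0.0316,"dz": 0,"yaw": 1.4},{"grip": -1,"dx": 0.0035,"dy": 0.0316,"dz": 0.02,"yaw": 1.4},{"grip": -1,"dx": 0.0035,"dy": 0.0316,"dz": 0.04,"yaw": 1.4},{"grip": -1,"dx": 0.0035,"dy": 0.0316,"dz": 0.05,"yaw": 1.4},{"grip": -1,"dx": 0.0035,"dy": 0.0316,"dz": 0.056,"yaw": 1.4},{"grip": -1,"dx": 0.0035,"dy": 0.0316,"dz": 0.0586,"yaw": 1.4},{"grip": -1,"dx": 0.0035,"dy": 0.0316,"dz": 0.0586,"yaw": 1.4},{"grip": -1,"dx": 0.0035,"dy": 0.0316,"dz": 0.0586,"yaw": 1.4}]}}

```text
time: 8.2
tool_pos: [0.577, -0.0258, 0.0036]
ee_rot: [3.14, -0.0, 1.395]
ft_force: [0.1, 0.1, -2.6]
gripper_width: 0.0116
gripper_force: 30.0
```

```bash
python3 - <<'E'
from h import *
c=cam("wrist");i=manip.read_camera("wrist");cv2.imwrite("pics/w5.png",i)
em=np.array([.59019,-.02814]);n=np.array([.98523,-.17122])
goto((*(em-n*.010),.0015),-9.86);s=manip.get_state();print(s["ft_force"])
p=proj(c,[[*em,.012],[.60696,.0695,.012]]);print(p)
r=int(p.mean(0)[1]);
for rr in (r-20,r,r+10): print(rr,i[rr,300:360:3].tolist())
E
```

```text
dxyz mm [-0.1  3.4  2.1] yaw -0.2 | close now -10.06 j6 0.09 tcp [ 0.577  -0.0258  0.0036] t 8.25
[ 0.19939449  1.18365466 -3.12979822]
[[346.31899138 248.26083634]
 [349.60826285  58.1027742 ]]
133 [[52, 67, 90], [108, 111, 113], [108, 111, 111], [113, 116, 117], [116, 119, 119], [112, 114, 116], [112, 115, 115], [111, 115, 115], [116, 119, 119], [116, 118, 118], [115, 118, 118], [114, 116, 117], [115, 118, 118], [114, 116, 117], [95, 120, 155], [58, 75, 99], [71, 73, 73], [90, 93, 89], [90, 92, 89], [91, 93, 88]]
153 [[49, 66, 89], [103, 106, 107], [107, 110, 111], [114, 117, 117], [116, 119, 119], [112, 115, 115], [112, 114, 113], [113, 116, 116], [116, 119, 120], [115, 118, 117], [114, 116, 117], [113, 116, 116], [115, 117, 117], [113, 115, 114], [67, 78, 94], [58, 71, 90], [107, 108, 104], [169, 171, 164], [170, 172, 164], [171, 173, 165]]
163 [[52, 68, 92], [99, 103, 106], [109, 111, 112], [114, 117, 118], [116, 119, 119], [111, 113, 115], [111, 113, 113], [113, 115, 116], [117, 119, 119], [114, 117, 117], [113, 116, 116], [114, 116, 116], [114, 116, 117], [112, 115, 116], [87, 113, 149], [58, 70, 90], [114, 116, 111], [171, 172, 165], [171, 173, 165], [171, 173, 165]]
```

>>> {"op": "apply_moves", "data": {"motion": [{"grip": -1,"dx": 0,"dy": 0.001,"dz": 0.0015,"yaw": -0.2},{"grip": -1,"dx": 0,"dy": 0.002,"dz": 0.0015,"yaw": -0.2},{"grip": -1,"dx": 0,"dy": 0.003,"dz": 0.0015,"yaw": -0.2},{"grip": -1,"dx": 0,"dy": 0.0035,"dz": 0.0015,"yaw": -0.2},{"grip": -1,"dx": 0,"dy": 0.004,"dz": 0.0015,"yaw": -0.2},{"grip": -1,"dx": 0,"dy": 0.004,"dz": 0.0015,"yaw": -0.2}]}}

```text
time: 8.85
tool_pos: [0.5806, -0.0265, 0.0015]
ee_rot: [3.141, -0.0, 1.399]
ft_force: [-3.2, 0.8, 4.2]
gripper_width: 0.0118
gripper_force: 30.0
```

>>> {"op": "apply_moves", "data": {"motion": [{"grip": -1,"dx": 0,"dy": 0.0005,"dz": 0,"yaw": 0},{"grip": -1,"dx": 0,"dy": 0.001,"dz": 0,"yaw": 0},{"grip": -1,"dx": 0,"dy": 0.001,"dz": 0,"yaw": 0}]}}

```text
time: 9.15
tool_pos: [0.5812, -0.0266, 0.0015]
ee_rot: [-3.141, 0.0, 1.399]
ft_force: [-6.7, 1.2, 7.8]
gripper_width: 0.0116
gripper_force: 30.0
```

>>> {"op": "apply_moves", "data": {"motion": [{"grip": -1,"dx": 0,"dy": 0.0005,"dz": 0,"yaw": 0},{"grip": -1,"dx": 0,"dy": 0.001,"dz": 0,"yaw": 0},{"grip": -1,"dx": 0,"dy": 0.0015,"dz": 0,"yaw": 0},{"grip": -1,"dx": 0,"dy": 0.0015,"dz": 0,"yaw": 0}]}}

```text
time: 9.55
tool_pos: [0.5816, -0.0268, 0.0015]
ee_rot: [-3.138, 0.0, 1.399]
ft_force: [-17.0, 1.2, 15.3]
gripper_width: 0.0119
gripper_force: 30.1
```

```bash
python3 - <<'E'
from h import *
c=cam("wrist");i=manip.read_camera("wrist");cv2.imwrite("pics/w6.png",i)
s=manip.get_state();print(s["ft_force"],s["moment"],s["tool_pos"])
cv2.imwrite("pics/c6.png",cv2.resize(i[40:250,260:400],(400,600),interpolation=2))
E
```

```text
[-17.1375548    2.33723088  14.74927312] [0.16556033 3.42480934 0.23626271] [ 0.58162456 -0.02676868  0.0015387 ]
```

View pics/c6.png

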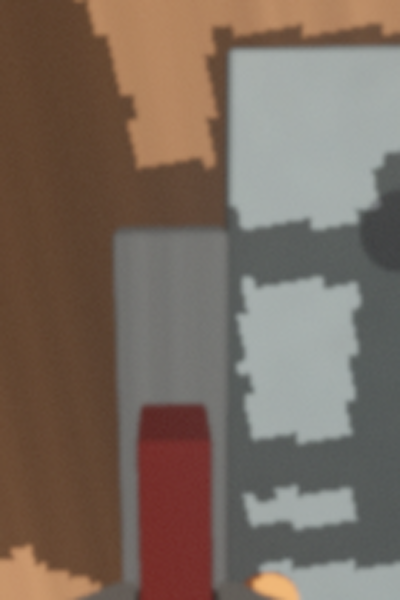

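The crop shows the bar touching the plate edge along its visible length, with no gap at column ~228, and the contact force is 17 N. I'll ease off slightly, open, and lift.

>>> {"op": "apply_moves", "data": {"motion": [{"grip": -1,"dx": 0,"dy": -0.0008,"dz": -0.0008,"yaw": 0},{"grip": -1,"dx": 0,"dy": -0.0008,"dz": -0.0008,"yaw": 0},{"grip": -0.3,"dx": 0,"dy": -0.0008,"dz": -0.0008,"yaw": 0},{"grip": -0.3,"dx": 0,"dy": -0.0008,"dz": -0.0008,"yaw": 0},{"grip": -0.3,"dx": 0,"dy": -0.0008,"dz": -0.0008,"yaw": 0},{"grip": -0.3,"dx": 0,"dy": -0.0008,"dz": -0.0008,"yaw": 0},{"grip": -0.3,"dx": 0,"dy": -0.0008,"dz": -0.02,"yaw": 0},{"grip": -0.3,"dx": 0,"dy": -0.0008,"dz": -0.05,"yaw": 0},{"grip": -0.3,"dx": 0,"dy": -0.0008,"dz": -0.1,"yaw": 0},{"grip": -0.3,"dx": 0,"dy": -0.0008,"dz": -0.14,"yaw": 0},{"grip": -0.3,"dx": 0,"dy": -0.0008,"dz": -0.14,"yaw": 0}]}}

```text
time: 10.7
tool_pos: [0.5845, -0.0269, 0.1477]
ee_rot: [3.133, -0.001, 1.399]
ft_force: [0.4, 0.2, -0.8]
gripper_width: 0.0326
gripper_force: 0.0
```

```bash
python3 - <<'E'
from h import *
c=cam("wrist");i=manip.read_camera("wrist");cv2.imwrite("pics/w7.png",i)
s=manip.get_state();print(s["ft_force"],s["tool_pos"])
em=np.array([.59019,-.02814])
print(proj(c,[[*em,.012],[.60696,.0695,.012],[.577,-.10,.012]]).round(0))
for k,q,e,m in blobs(red2(i),200): print(q,rect(c,m,.04))
e=np.array([.17122,.98523])
for a in(-.06,-.045,0,.03,.06,.07):
    u=proj(c,[[*(em+e*a),.013]])[0]; r,cc=int(round(u[1])),int(round(u[0])); print(a,r,cc,i[r,cc-8:cc+9,1].tolist())
cv2.imwrite("pics/c7.png",cv2.resize(i[100:300,250:430],(540,600),interpolation=2))
E
```

```text
[-0.65157047 -0.72159274 -1.27454678] [ 0.58351219 -0.02685303  0.14431157]
[[327. 185.]
 [328.  75.]
 [326. 254.]]
[ 490   94   70   18 1115] (array([0.7617, 0.0197]), 170.18, array([761.4,  19.8]), array([13.4, 56.7]), 80.1)
[ 310  146   13   97 1086] (array([ 0.5799, -0.027 ]), 81.0, array([579.5, -29.2]), array([88.3, 10.1]), 80.9)
[470 260  58  20 739] (array([ 0.7377, -0.1304]), 159.92, array([ 737.6, -130.1]), array([14.7, 57.3]), 69.8)
-0.06 243 327 [116, 118, 118, 123, 143, 177, 200, 205, 189, 156, 142, 144, 145, 146, 146, 146, 147]
-0.045 229 327 [97, 98, 100, 101, 115, 157, 192, 202, 188, 156, 143, 145, 147, 146, 145, 145, 145]
0 185 327 [97, 97, 99, 105, 143, 185, 199, 193, 168, 146, 143, 149, 152, 154, 155, 156, 155]
0.03 154 327 [95, 97, 100, 115, 153, 186, 196, 187, 156, 142, 149, 151, 152, 152, 149, 151, 150]
0.06 121 328 [132, 140, 140, 141, 144, 151, 148, 122, 103, 112, 127, 133, 134, 135, 135, 137, 129]
0.07 110 328 [119, 94, 88, 89, 90, 89, 80, 73, 72, 73, 75, 76, 75, 77, 75, 77, 76]
```

```bash
python3 - <<'E'
from h import *
goto((.447,.303,.24),88)
E
```

```text
dxyz mm [ 301.6 -190.5  -96.5] yaw -97.87 | close now -9.87 j6 0.08 tcp [ 0.5835 -0.0269  0.1443] t 10.75
```

>>> {"op": "apply_moves", "data": {"motion": [{"grip": 0.6,"dx": 0,"dy": 0,"dz": -0.05,"yaw": 0},{"grip": 0.6,"dx": 0.302,"dy": -0.19,"dz": -0.096,"yaw": -98},{"grip": 0.6,"dx": 0.302,"dy": -0.19,"dz": -0.096,"yaw": -98},{"grip": 0.6,"dx": 0.302,"dy": -0.19,"dz": -0.096,"yaw": -98},{"grip": 0.6,"dx": 0.302,"dy": -0.19,"dz": -0.096,"yaw": -98},{"grip": 0.6,"dx": 0.302,"dy": -0.19,"dz": -0.096,"yaw": -98},{"grip": 0.6,"dx": 0.302,"dy": -0.19,"dz": -0.096,"yaw": -98},{"grip": 0.6,"dx": 0.302,"dy": -0.19,"dz": -0.096,"yaw": -98},{"grip": 0.6,"dx": 0.302,"dy": -0.19,"dz": -0.096,"yaw": -98},{"grip": 0.6,"dx": 0.302,"dy": -0.19,"dz": -0.096,"yaw": -98},{"grip": 0.6,"dx": 0.302,"dy": -0.19,"dz": -0.096,"yaw": -98},{"grip": 0.6,"dx": 0.302,"dy": -0.19,"dz": -0.096,"yaw": -98},{"grip": 0.6,"dx": 0.302,"dy": -0.19,"dz": -0.096,"yaw": -98},{"grip": 0.6,"dx": 0.302,"dy": -0.19,"dz": -0.096,"yaw": -98},{"grip": 0.6,"dx": 0.302,"dy": -0.19,"dz": -0.096,"yaw": -98}]}}

```text
time: 12.25
tool_pos: [0.4467, 0.3033, 0.2363]
ee_rot: [-3.141, -0.001, 3.107]
ft_force: [-0.2, -0.3, 0.2]
gripper_width: 0.0742
gripper_force: 0.0
```

```bash
python3 - <<'E'
from h import *
c=cam("wrist");i=manip.read_camera("wrist");cv2.imwrite("pics/w8.png",i)
goto((.447,.303,.24),88)
for k,q,e,m in blobs(yellow(i),60): print(q,e.round(1),rect(c,m,.15))
print(proj(c,[[.447,.303,.152],[.447,.303,.065]]))
E
```

```text
dxyz mm [-0.3 -0.3 -3.5] yaw 0.01 | close now 88.01 j6 -0.99 tcp [0.4467 0.3033 0.2365] t 12.3
[[322.01534437 202.63357571]
 [321.90056366 178.4348249 ]]
```

View pics/w8.png

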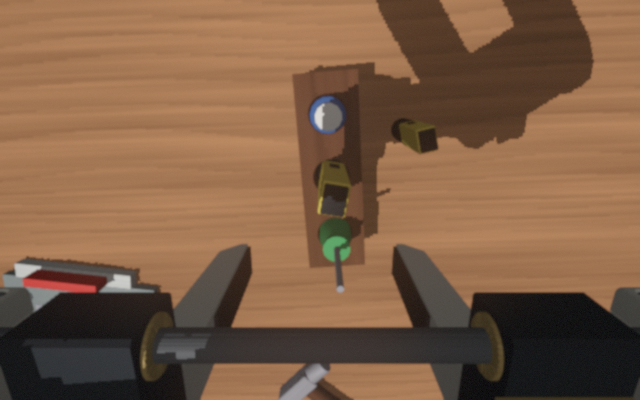

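The wrist picture shows the tube at (328,115), the lamp at (333,190) with its tail cap near (333,203), and the screwdriver at (337,245). The small lamp stands clear at (420,135). To conserve views I'll resolve the cap outline from pixel values.

```bash
python3 - <<'E'
from h import *
i=cv2.imread("pics/w8.png");h=cv2.cvtColor(i,cv2.COLOR_BGR2HSV)
for r in range(156,224,2):
    print(r,"".join(("Y" if h[r,x,0]>=22 and h[r,x,0]<36 and h[r,x,1]>110 and h[r,x,2]>60 else "g" if 36<=h[r,x,0]<85 and h[r,x,1]>90 else "#" if h[r,x,2]<50 else "+" if h[r,x,1]<110 else ".") for x in range(306,362)))
c=cam("wrist")
for nm,z in(("tail",.152),("top",.148)):
    print(nm,proj(c,[[.447+a,.303+b,z] for a,b in((.015,.012),(-.015,.012),(.015,-.012),(-.015,-.012))]).round(0).tolist())
E
```

```text
156 ........................................................
158 ........................................................
160 ............................#...........................
162 ........................................................
164 ..................Y.....................................
166 .............+...Y........+.#.##+.Y.....................
168 .............+..YYY...Y.Y...........YY..................
170 ............+..YYYY...Y.YY.Y.YY..YYYY...................
172 ............+..YYYYYY.YY.YYYYY.YYYYYYY.Y................
174 ............+.YYYY...YY.Y..YYYYYYYYYYYYY................
176 ............+..YYY..YY.YY.YYY.YYYYYYYYY.................
178 ..............YYY...Y.YYYYY.YYY.YYYY.YYYY...............
180 .............YYYYYYYY.YYYYY.YYY.YYY.YY.YY...............
182 .............YYYY.YYY.YYYYYYYYYYYYYYYYYYYY..............
184 .............YY.Y.............YY.YYYYYYYYYYY............
186 .............YYYY...+##.####............YYY.............
188 .............YYYY...#####################...............
190 ..............Y.Y...#####################+..............
19
[... 412 characters left out ...]
............
206 ............YYYY+++++++++++++++++++++++.................
208 ............YYY.++++++++++++++++++++++.Y................
210 ............YYY+++++++++++++++++++++++YY................
212 ............YYY++++++++++++++++++++++.Y.................
214 .....................++++++++++++++++...................
216 ..................................+.....................
218 ..........................++++++++......................
220 ....................++ggggggggggggggg++.................
222 .................Y+ggggggggggggggggggggg+...............
tail [[337.0, 219.0], [336.0, 184.0], [308.0, 220.0], [306.0, 185.0]]
top [[337.0, 218.0], [336.0, 183.0], [308.0, 219.0], [307.0, 184.0]]
```

```bash
python3 - <<'E'
from h import *
i=cv2.imread("pics/w8.png");h=cv2.cvtColor(i,cv2.COLOR_BGR2HSV);c=cam("wrist")
m=((h[...,2]<50)|(h[...,1]<110)); m[:185]=0;m[214:]=0;m[:,:319]=0;m[:,350:]=0
m=cv2.morphologyEx(m.astype(np.uint8),cv2.MORPH_OPEN,np.ones((3,3)))
b=max(blobs(m,50),key=lambda b:b[1][4]);print(b[1]);print(rect(c,b[3],.152))
p=[(np.where(b[3][r])[0][[0,-1]]) for r in range(189,212)];r=np.arange(189,212)
for k in(0,1):
    a=[q[k] for q in p]; w=onz(c,np.c_[a,r],.152); f=np.polyfit(w[:,0],w[:,1],1);print("side",np.degrees(np.arctan(f[0])),w.mean(0))
cols=np.arange(325,341);
for k in(0,-1):
    a=[np.where(b[3][:,x])[0][k] for x in cols];w=onz(c,np.c_[cols,a],.152);f=np.polyfit(w[:,1],w[:,0],1);print("end",-np.degrees(np.arctan(f[0])),w.mean(0))
print("tube",onz(c,(328,115),.12),"block",onz(c,[(295,75),(311,266),(364,262),(357,68)],.065).round(3).tolist(), "scr",onz(c,(337,249),.09),"tip",onz(c,(340,289),.18))
E
```

```text
[321 186  26  28 589]
(array([0.4455, 0.3127]), 157.83, array([445.6, 312.7]), array([18.8, 24. ]), 80.7)
side -16.260345213488332 [0.44495343 0.30428419 0.152     ]
side -8.428823155912196 [0.44554926 0.32143893 0.152     ]
end 9.13590766732052 [0.43447923 0.31192989 0.152     ]
end -1.989899299345553 [0.45639255 0.3113772  0.152     ]
tube [[0.37931296 0.31048162 0.12      ]] block [[0.343, 0.28, 0.065], [0.549, 0.287, 0.065], [0.546, 0.348, 0.065], [0.339, 0.341, 0.065]] scr [[0.51765377 0.31643497 0.09      ]] tip [[0.51086466 0.31511294 0.18      ]]
```

```bash
python3 - <<'E'
from h import *
goto((.4453,.3128,.066),80.7)
E
```

```text
dxyz mm [  1.6   9.5 170.5] yaw 7.31 | close now 88.01 j6 -0.99 tcp [0.4467 0.3033 0.2365] t 12.3
```

>>> {"op": "apply_moves", "data": {"motion": [{"grip": 0.6,"dx": 0.0016,"dy": 0.0095,"dz": 0.01,"yaw": 7.3},{"grip": 0.6,"dx": 0.0016,"dy": 0.0095,"dz": 0.03,"yaw": 7.3},{"grip": 0.6,"dx": 0.0016,"dy": 0.0095,"dz": 0.06,"yaw": 7.3},{"grip": 0.6,"dx": 0.0016,"dy": 0.0095,"dz": 0.09,"yaw": 7.3},{"grip": 0.6,"dx": 0.0016,"dy": 0.0095,"dz": 0.12,"yaw": 7.3},{"grip": 0.6,"dx": 0.0016,"dy": 0.0095,"dz": 0.15,"yaw": 7.3},{"grip": 0.6,"dx": 0.0016,"dy": 0.0095,"dz": 0.165,"yaw": 7.3},{"grip": 0.6,"dx": 0.0016,"dy": 0.0095,"dz": 0.17,"yaw": 7.3},{"grip": 0.6,"dx": 0.0016,"dy": 0.0095,"dz": 0.17,"yaw": 7.3}]}}

```text
time: 13.2
tool_pos: [0.4456, 0.3129, 0.0675]
ee_rot: [-3.141, -0.0, 2.981]
ft_force: [-0.4, 0.7, 0.5]
gripper_width: 0.0743
gripper_force: 0.0
```

>>> {"op": "apply_moves", "data": {"motion": [{"grip": -1,"dx": 0,"dy": 0,"dz": 0,"yaw": 0},{"grip": -1,"dx": 0,"dy": 0,"dz": 0,"yaw": 0},{"grip": -1,"dx": 0,"dy": 0,"dz": 0,"yaw": 0},{"grip": -1,"dx": 0,"dy": 0,"dz": 0,"yaw": 0},{"grip": -1,"dx": 0,"dy": 0,"dz": 0,"yaw": 0},{"grip": -1,"dx": 0,"dy": 0,"dz": 0,"yaw": 0},{"grip": -1,"dx": 0,"dy": 0,"dz": 0,"yaw": 0},{"grip": -1,"dx": 0,"dy": 0,"dz": 0,"yaw": 0}]}}

```text
time: 14.0
tool_pos: [0.4456, 0.3131, 0.0673]
ee_rot: [3.141, 0.0, 2.982]
ft_force: [0.6, 1.8, -1.6]
gripper_width: 0.0241
gripper_force: 29.4
```

>>> {"op": "apply_moves", "data": {"motion": [{"grip": -1,"dx": 0,"dy": 0,"dz": -0.02,"yaw": 0},{"grip": -1,"dx": 0,"dy": 0,"dz": -0.06,"yaw": 0},{"grip": -1,"dx": 0,"dy": 0,"dz": -0.1,"yaw": 0},{"grip": -1,"dx": 0,"dy": 0,"dz": -0.14,"yaw": 0},{"grip": -1,"dx": 0,"dy": 0,"dz": -0.185,"yaw": 0},{"grip": -1,"dx": 0,"dy": 0,"dz": -0.185,"yaw": 0}]}}

```text
time: 14.6
tool_pos: [0.4466, 0.3136, 0.2586]
ee_rot: [3.137, 0.006, 2.982]
ft_force: [-0.3, -0.1, -2.0]
gripper_width: 0.0238
gripper_force: 30.0
```

```bash
python3 - <<'E'
from h import *
goto((.6469,.0940,.15),-9.86); s=manip.get_state();print(s["ft_force"],s["gripper_width"])
E
```

```text
dxyz mm [-232.1 -185.4  109. ] yaw 90.69 | close now 80.83 j6 -0.85 tcp [0.4466 0.3136 0.2586] t 14.6
[-0.29629852 -0.14364536 -2.00978796] 0.02381438368453245
```

>>> {"op": "apply_moves", "data": {"motion": [{"grip": -1,"dx": -0.232,"dy": -0.185,"dz": 0,"yaw": 90.7},{"grip": -1,"dx": -0.232,"dy": -0.185,"dz": 0,"yaw": 90.7},{"grip": -1,"dx": -0.232,"dy": -0.185,"dz": 0,"yaw": 90.7},{"grip": -1,"dx": -0.232,"dy": -0.185,"dz": 0,"yaw": 90.7},{"grip": -1,"dx": -0.232,"dy": -0.185,"dz": 0,"yaw": 90.7},{"grip": -1,"dx": -0.232,"dy": -0.185,"dz": 0,"yaw": 90.7},{"grip": -1,"dx": -0.232,"dy": -0.185,"dz": 0,"yaw": 90.7},{"grip": -1,"dx": -0.232,"dy": -0.185,"dz": 0,"yaw": 90.7},{"grip": -1,"dx": -0.232,"dy": -0.185,"dz": 0,"yaw": 90.7},{"grip": -1,"dx": -0.232,"dy": -0.185,"dz": 0.05,"yaw": 90.7},{"grip": -1,"dx": -0.232,"dy": -0.185,"dz": 0.1,"yaw": 90.7},{"grip": -1,"dx": -0.232,"dy": -0.185,"dz": 0.1,"yaw": 90.7},{"grip": -1,"dx": -0.232,"dy": -0.185,"dz": 0.1,"yaw": 90.7},{"grip": -1,"dx": -0.232,"dy": -0.185,"dz": 0.1,"yaw": 90.7}]}}

```text
time: 16.0
tool_pos: [0.6461, 0.0934, 0.1554]
ee_rot: [3.138, -0.001, 1.401]
ft_force: [0.3, 0.1, -2.2]
gripper_width: 0.0239
gripper_force: 30.0
```

```bash
python3 - <<'E'
from h import *
goto((.6469,.0940,.062),-9.86)
for n in("side","scene"):
    i=manip.read_camera(n);cv2.imwrite(f"pics/{n}9.png",i);c=cam(n)
    print(n,proj(c,[[.6469,.094,.02+.15-.057+.0],[.6469,.094,.15+.05]]).round(0).tolist())
    for k,q,e,m in blobs(yellow(i),25): print(q,e.round(1))
E
```

```text
dxyz mm [ 0.6  0.4 93.4] yaw 0.11 | close now -9.75 j6 0.27 tcp [0.6461 0.0934 0.1554] t 16.0
side [[368.0, 145.0], [371.0, 122.0]]
[260  98  10  19 112] [265.4 106.3]
[365 114  12  29 227] [370.5 128.3]
scene [[316.0, 225.0], [316.0, 201.0]]
[309 192  14  30 175] [316.7 208.5]
[443 212  11  20 102] [447.7 221. ]
```

>>> {"op": "apply_moves", "data": {"motion": [{"grip": -1,"dx": 0,"dy": 0,"dz": 0.04,"yaw": 0},{"grip": -1,"dx": 0,"dy": 0,"dz": 0.07,"yaw": 0},{"grip": -1,"dx": 0,"dy": 0,"dz": 0.085,"yaw": 0},{"grip": -1,"dx": 0,"dy": 0,"dz": 0.091,"yaw": 0},{"grip": -1,"dx": 0,"dy": 0,"dz": 0.091,"yaw": 0}]}}

```text
time: 16.6
tool_pos: [0.6455, 0.0934, 0.0621]
ee_rot: [3.141, -0.0, 1.399]
ft_force: [-0.6, -0.1, -0.7]
gripper_width: 0.024
gripper_force: 30.0
```

>>> {"op": "apply_moves", "data": {"motion": [{"grip": -1,"dx": -0.008,"dy": 0,"dz": 0,"yaw": 0},{"grip": -1,"dx": -0.014,"dy": 0,"dz": 0,"yaw": 0},{"grip": -1,"dx": -0.02,"dy": 0,"dz": 0,"yaw": 0},{"grip": -1,"dx": -0.026,"dy": 0,"dz": -0.001,"yaw": 0},{"grip": -1,"dx": -0.031,"dy": 0,"dz": -0.001,"yaw": 0},{"grip": -1,"dx": -0.035,"dy": 0,"dz": -0.001,"yaw": 0}]}}

```text
time: 17.2
tool_pos: [0.6397, 0.0588, 0.0638]
ee_rot: [3.14, -0.002, 1.398]
ft_force: [1.4, 6.1, -1.5]
gripper_width: 0.0235
gripper_force: 30.0
```

>>> {"op": "apply_moves", "data": {"motion": [{"grip": -1,"dx": -0.006,"dy": 0,"dz": 0.001,"yaw": 0},{"grip": -1,"dx": -0.012,"dy": 0,"dz": 0.0022,"yaw": 0},{"grip": -1,"dx": -0.0175,"dy": 0,"dz": 0.0036,"yaw": 0},{"grip": -1,"dx": -0.0224,"dy": 0,"dz": 0.0051,"yaw": 0},{"grip": -1,"dx": -0.0275,"dy": 0,"dz": 0.0078,"yaw": 0},{"grip": -1,"dx": -0.0325,"dy": 0,"dz": 0.0105,"yaw": 0},{"grip": -1,"dx": -0.037,"dy": 0,"dz": 0.0135,"yaw": 0},{"grip": -1,"dx": -0.0417,"dy": 0,"dz": 0.0167,"yaw": 0},{"grip": -1,"dx": -0.0417,"dy": 0,"dz": 0.0167,"yaw": 0}]}}

```text
time: 18.1
tool_pos: [0.6316, 0.017, 0.0449]
ee_rot: [-3.141, 0.001, 1.398]
ft_force: [0.7, 1.0, -0.8]
gripper_width: 0.0236
gripper_force: 30.0
```

```bash
cat >> h.py <<'E'
def lampdir(show=True):
    """axis of held lamp from yellow-blob principal axes in two views: plane normals intersect"""
    N=[];C=[]
    t=manip.get_state()["tool_pos"]
    for n in("side","scene"):
        i=manip.read_camera(n);c=cam(n);u=proj(c,[t+[0,0,.04]])[0]
        b=min(blobs(yellow(i),40),key=lambda b:np.hypot(*(b[2]-u)))
        p=np.argwhere(b[3])[:,::-1].astype(float);q=p-p.mean(0);w=np.linalg.svd(q,full_matrices=False)[2][0]
        r=ray(c,[b[2]-w*8,b[2]+w*8]);N.append(np.cross(r[0],r[1]));C.append((c,b[2]))
        if show: print(n,b[1].tolist(),b[2].round(1),"pred",u.round(0))
    d=np.cross(*N);d/=np.linalg.norm(d);d*=np.sign(d[2])
    return d,tri(*C[0],*C[1])
E
python3 - <<'E'
from h import *
d,p=lampdir();print(d,"tilt",np.degrees(np.arccos(d[2])),"az",np.degrees(np.arctan2(d[1],d[0])),p)
s=manip.get_state();print(s["tool_pos"],s["ft_force"])
E
```

```text
side [262, 108, 8, 9, 40] [266.7 111.7] pred [372. 172.]
scene [294, 212, 20, 29, 259] [302.  226.7] pred [294. 221.]
[-0.21452749 -0.54187963  0.81261579] tilt 35.64770568418644 az -111.59836982139129 [0.50391755 0.11870614 0.14130916]
[0.63161604 0.0173314  0.04510574] [ 0.18773302  0.1378145  -0.77606661]
```

The side view is blocked by the gripper. I'll raise the lamp and measure the tilt in its known plane from one view.

>>> {"op": "apply_moves", "data": {"motion": [{"grip": -1,"dx": 0.01,"dy": 0,"dz": -0.03,"yaw": 0},{"grip": -1,"dx": 0.02,"dy": 0,"dz": -0.08,"yaw": 0},{"grip": -1,"dx": 0.02,"dy": 0,"dz": -0.12,"yaw": 0},{"grip": -1,"dx": 0.02,"dy": 0,"dz": -0.12,"yaw": 0},{"grip": -1,"dx": 0.02,"dy": 0,"dz": -0.12,"yaw": 0}]}}

```text
time: 18.7
tool_pos: [0.6354, 0.0374, 0.1656]
ee_rot: [3.141, 0.0, 1.399]
ft_force: [0.0, -0.7, -2.3]
gripper_width: 0.024
gripper_force: 30.0
```

```bash
python3 - <<'E'
from h import *
s=manip.get_state();M=R.from_euler("xyz",s["ee_rot"]).as_matrix();tx=M[:,0];z=np.array([0,0,1.])
for n in("scene","side"):
    i=manip.read_camera(n);cv2.imwrite(f"pics/{n}10.png",i);c=cam(n);u=proj(c,[s["tool_pos"]+[0,0,.04]])[0]
    for k,q,e,m in blobs(yellow(i),25):
        p=np.argwhere(m)[:,::-1].astype(float);w=np.linalg.svd(p-p.mean(0),full_matrices=False)[2][0]
        r=ray(c,[e-8*w,e+8*w]);N=np.cross(r[0],r[1]); th=np.degrees(np.arctan2(N@z,N@tx))
        print(n,q.tolist(),e.round(1),u.round(0),"tilt",((th+90)%180)-90)
a=cv2.imread("pics/scene10.png");b=manip.read_camera("wrist");cv2.imwrite("pics/w10.png",b)
u=proj(cam("scene"),[s["tool_pos"]])[0].astype(int)
cv2.imwrite("pics/c10.png",np.vstack([cv2.resize(a[u[1]-60:u[1]+60,u[0]-90:u[0]+90],(450,300),interpolation=2),cv2.resize(b,(450,300))]))
print(s["tool_pos"],s["gripper_width"])
E
```

```text
scene [299, 179, 20, 33, 312] [306.9 196.1] [299. 190.] tilt 24.8969482934113
scene [443, 212, 11, 19, 99] [447.6 221. ] [299. 190.] tilt -1.4798755346191683
side [260, 98, 10, 19, 113] [265.3 106.3] [374. 135.] tilt 42.05233072152123
side [371, 129, 10, 11, 58] [374.4 132.8] [374. 135.] tilt 39.83498901533048
[0.63535406 0.03735297 0.1656033 ] 0.023995437932439936
```

View pics/c10.png

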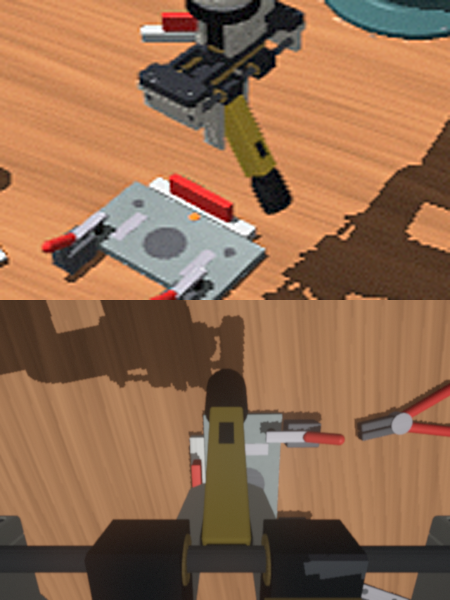

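The crop shows the lamp held and leaning, with its head out past the plate's +y end. The straightedge still lies flush, with its red rib along the edge. I'll get the tilt precisely from the width of the yellow face in the wrist view.

```bash
cat >> h.py <<'E'
def wristtilt(i,c,s,x0=270,x1=370):
    """lamp's yellow +x face (24 mm wide): depth from pixel width per row -> 3D line in tool frame"""
    h=cv2.cvtColor(i,cv2.COLOR_BGR2HSV);m=(h[...,0]>=20)&(h[...,0]<36)&(h[...,1]>110)&(h[...,2]>60)
    m[:,:x0]=0;m[:,x1:]=0;P=[];rows=[]
    m=cv2.morphologyEx(m.astype(np.uint8),cv2.MORPH_CLOSE,np.ones((5,5)))
    for r in range(60,330):
        k=np.where(m[r])[0]
        if len(k)>30: rows.append((r,k[0],k[-1],k[-1]-k[0]+1))
    a=np.array(rows,float); f=np.polyfit(a[:,0],a[:,3],1); res=a[:,3]-np.polyval(f,a[:,0]); g=abs(res)<2; a=a[g]; f=np.polyfit(a[:,0],a[:,3],1)
    M=R.from_euler("xyz",s["ee_rot"]).as_matrix(); Q=[]
    for r in(a[0,0],a[-1,0]):
        Z=c[0][0,0]*.024/np.polyval(f,r); u=np.polyval(np.polyfit(a[:,0],(a[:,1]+a[:,2])/2,1),r)
        Q.append(c[1]+c[2]@np.array([(u-c[0][0,2])/c[0][0,0]*Z,(r-c[0][1,2])/c[0][1,1]*Z,Z]))
    T=[M.T@(q-s["tool_pos"]) for q in Q]; v=T[0]-T[1]
    print("rows",a[0].tolist(),a[-1].tolist(),"tool frame mm",(T[0]*1e3).round(1),(T[1]*1e3).round(1),"len",np.linalg.norm(v).round(4),"tilt",np.degrees(np.arctan2(v[0],v[2])).round(2),"side",np.degrees(np.arctan2(v[1],v[2])).round(2))
E
python3 - <<'E'
from h import *
c=cam("wrist");s=manip.get_state();i=cv2.imread("pics/w10.png");wristtilt(i,c,s)
h=cv2.cvtColor(i,cv2.COLOR_BGR2HSV)
print([(r,h[r,322].tolist()) for r in range(84,150,5)])
a=cv2.imread("pics/scene10.png")
for r in range(172,222,2): print(r,"".join("Y" if y else "#" if a[r,x].max()<45 else "." for x,y in zip(range(290,335),yellow(a)[r,290:335])))
E
```

```text
rows [143.0, 300.0, 343.0, 44.0] [320.0, 287.0, 356.0, 70.0] tool frame mm [55.9 -0.6 13.6] [  9.2  -0.4 -86.2] len 0.1101 tilt 25.08 side -0.14
[(84, [12, 130, 86]), (89, [12, 136, 86]), (94, [8, 107, 43]), (99, [10, 107, 43]), (104, [12, 112, 41]), (109, [12, 104, 44]), (114, [12, 103, 42]), (119, [11, 115, 42]), (124, [11, 99, 44]), (129, [14, 96, 45]), (134, [13, 79, 45]), (139, [12, 81, 47]), (144, [22, 142, 104]), (149, [22, 142, 106])]
172 .####....########............................
174 ###....##.....##.............................
176 ..##..##...#####.............................
178 ####......######.............................
180 #.........###YYY.............................
182 ........##.YYYYYY............................
184 .##......YYYYYYYYY...........................
186 .........YYYYYY.YYY..........................
188 .........Y.YYYYY.YYY.........................
190 .........YY.YYYYYYYYY........................
192 .........YYYYYYYYY.YYY.......................
194 .........YYYYYYYYYYYYYY......................
196 ..........YYYYYYYYYY.YYY.....................
198 ...........YY.YYYYYY..##Y....................
200 ............YYYY.YYY.Y###Y...................
202 .............YYYYYYYYYY###Y..................
204 ..............YYYYYYYYYYYYYY.................
206 ...............YYYYYYYY.YYYYY................
208 ................YYYY.YY..YYY.................
210 .................YYYY.YYYY####...............
212 ....................###########..............
214 ....................############.............
216 .....................############............
218 ......................############...........
220 .......................############..........
```

```bash
cat >> h.py <<'E'
def onplane(c,uv,s):
    """cast onto the tool's x-z plane (lamp's tilt plane); returns tool-frame mm"""
    M=R.from_euler("xyz",s["ee_rot"]).as_matrix();d=ray(c,uv);n=M[:,1]
    q=c[1]+d*(((s["tool_pos"]-c[1])@n)/(d@n))[:,None]
    return (q-s["tool_pos"])@M*1e3
def scenelamp(i,c,s,r0,r1,show=True):
    """lamp axis in the scene view: darkhead+yellow row mid-points, fitted, cast to tilt plane"""
    u=proj(c,[s["tool_pos"]])[0]
    h=cv2.cvtColor(i,cv2.COLOR_BGR2HSV); m=yellow(i)|(h[...,2]<50); x0=int(u[0])-40
    P=[]
    for r in range(r0,r1):
        k=np.where(m[r,x0:x0+90])[0]
        if len(k): P.append((x0+(k[0]+k[-1])/2,r,k[-1]-k[0]+1))
    P=np.array(P); f=np.polyfit(P[:,1],P[:,0],1); T=onplane(c,[(np.polyval(f,r),r) for r in(r0,r1)],s); v=T[1]-T[0]
    print("slope",f[0].round(3),"widths",P[:,2].astype(int).tolist(),"T",T.round(1).tolist(),"tilt",np.degrees(np.arctan2(v[0],v[2])).round(2))
    return f
E
python3 - <<'E'
from h import *
s=manip.get_state();c=cam("scene");i=cv2.imread("pics/scene10.png")
scenelamp(i,c,s,199,226);scenelamp(i,c,s,212,226)
for r in range(216,236,1): print(r,"".join("#" if i[r,x].max()<50 else "+" if i[r,x].max()<70 else "." for x in range(300,345)))
# edge directions
for uv in([(306,182),(318,206)],[(300,196),(307,210)]):
    T=onplane(c,uv,s);v=T[1]-T[0];print(np.degrees(np.arctan2(v[0],v[2])),T.round(1).tolist())
E
```

```text
slope 0.438 widths [13, 14, 13, 14, 13, 14, 13, 14, 12, 13, 13, 13, 13, 11, 12, 12, 13, 12, 13, 12, 13, 12, 12, 11, 10, 7, 5] T [[31.8, -0.0, -28.5], [71.8, -0.0, 46.9]] tilt 27.89
slope 0.256 widths [11, 12, 12, 13, 12, 13, 12, 13, 12, 12, 11, 10, 7, 5] T [[55.4, 0.0, 4.8], [67.8, 0.0, 49.2]] tilt 15.58
216 ...........############......................
217 ...........#############.....................
218 ............############+....................
219 ............#############....................
220 .............############....................
221 .............############....................
222 ..............###########....................
223 .............+##########.....................
224 ...............#######+......................
225 ...............#####+........................
226 ................#............................
227 .............................................
228 .............................................
229 .............................................
230 .............................................
231 .............................................
232 .............................................
233 ............................................+
234 ............................................+
235 ............+................................
32.549908846934294 [[24.2, 0.0, -82.4], [63.6, 0.0, -20.8]]
31.91373931614751 [[3.1, -0.0, -24.2], [26.5, 0.0, 13.4]]
```

The tilt comes out at ≈32° in both views, with the lens at tool (69, 0, 43) mm, so it needs about 13° more. The lens was also close to the bench on the first push. I'll repeat the pivot against the plate end with the head kept higher.

>>> {"op": "apply_moves", "data": {"motion": [{"grip": -1,"dx": 0,"dy": 0,"dz": 0.04,"yaw": 0},{"grip": -1,"dx": 0,"dy": 0,"dz": 0.08,"yaw": 0},{"grip": -1,"dx": -0.002,"dy": 0,"dz": 0.1,"yaw": 0},{"grip": -1,"dx": -0.002,"dy": 0,"dz": 0.106,"yaw": 0},{"grip": -1,"dx": -0.002,"dy": 0,"dz": 0.106,"yaw": 0}]}}

```text
time: 19.35
tool_pos: [0.6344, 0.0353, 0.0583]
ee_rot: [-3.139, 0.001, 1.398]
ft_force: [-0.4, -0.7, -1.5]
gripper_width: 0.024
gripper_force: 30.0
```

```bash
python3 - <<'E'
from h import *
s=manip.get_state();E=np.array([.6418,.0644]);t=np.array([.17122,.98523]);print("s",(s["tool_pos"][:2]-E)@t,s["tool_pos"],s["ft_force"])
E
```

```text
s -0.02989450987095074 [0.63436941 0.03534867 0.05830182] [-0.3574527  -0.70019259 -1.50089905]
```

>>> {"op": "apply_moves", "data": {"motion": [{"grip": -1,"dx": -0.008,"dy": 0,"dz": 0.001,"yaw": 0},{"grip": -1,"dx": -0.014,"dy": 0,"dz": 0.002,"yaw": 0},{"grip": -1,"dx": -0.02,"dy": 0,"dz": 0.002,"yaw": 0},{"grip": -1,"dx": -0.026,"dy": 0,"dz": 0.006,"yaw": 0},{"grip": -1,"dx": -0.03,"dy": 0,"dz": 0.009,"yaw": 0},{"grip": -1,"dx": -0.035,"dy": 0,"dz": 0.012,"yaw": 0}]}}

```text
time: 19.95
tool_pos: [0.6292, 0.0008, 0.0477]
ee_rot: [3.141, -0.001, 1.398]
ft_force: [0.1, 2.1, 3.0]
gripper_width: 0.0244
gripper_force: 30.0
```

>>> {"op": "apply_moves", "data": {"motion": [{"grip": -1,"dx": -0.003,"dy": 0,"dz": 0.0025,"yaw": 0},{"grip": -1,"dx": -0.006,"dy": 0,"dz": 0.005,"yaw": 0},{"grip": -1,"dx": -0.007,"dy": 0,"dz": 0.005,"yaw": 0},{"grip": -1,"dx": -0.007,"dy": 0,"dz": 0.005,"yaw": 0}]}}

```text
time: 20.35
tool_pos: [0.6276, -0.0059, 0.0423]
ee_rot: [-3.141, -0.0, 1.399]
ft_force: [1.4, 2.1, -0.4]
gripper_width: 0.0242
gripper_force: 30.0
```

>>> {"op": "apply_moves", "data": {"motion": [{"grip": -1,"dx": 0.01,"dy": 0,"dz": -0.03,"yaw": 0},{"grip": -1,"dx": 0.02,"dy": 0,"dz": -0.08,"yaw": 0},{"grip": -1,"dx": 0.02,"dy": 0,"dz": -0.12,"yaw": 0},{"grip": -1,"dx": 0.02,"dy": 0,"dz": -0.12,"yaw": 0},{"grip": -1,"dx": 0.02,"dy": 0,"dz": -0.12,"yaw": 0}]}}

```text
time: 20.85
tool_pos: [0.6313, 0.0137, 0.1627]
ee_rot: [3.141, 0.0, 1.399]
ft_force: [-1.0, 0.3, -2.9]
gripper_width: 0.0239
gripper_force: 30.0
```

```bash
cat >> h.py <<'E'
def edges(i,c,s):
    """left/right silhouette slopes of the held lamp's yellow blob in the scene view -> tilt"""
    u=proj(c,[s["tool_pos"]+[0,0,.04]])[0]; b=min(blobs(yellow(i),60),key=lambda b:np.hypot(*(b[2]-u)))
    m=b[3];rs=np.where(m.any(1))[0];L=[(np.where(m[r])[0][0],np.where(m[r])[0][-1],r) for r in rs];L=np.array(L)
    print("\n".join(f"{r} "+"".join("Y" if m[r,x] else "#" if i[r,x].max()<50 else "." for x in range(b[1][0]-3,b[1][0]+42)) for r in range(rs[0],rs[-1]+22,2)),"x0",b[1][0]-3)
    for k,sl in((1,L[2:-4]),(0,L[len(L)//2:-2])):
        f=cv2.fitLine(sl[:,[k,2]].astype(np.float32),cv2.DIST_HUBER,0,.01,.01).ravel();f=f if f[1]>0 else f*[-1,-1,1,1]
        T=onplane(c,[f[2:]-10*f[:2],f[2:]+10*f[:2]],s);v=T[1]-T[0];print("edge tilt",np.degrees(np.arctan2(v[0],v[2])).round(1),"slope",(f[0]/f[1]).round(3))
E
python3 - <<'E'
from h import *
s=manip.get_state();c=cam("scene");i=manip.read_camera("scene");edges(i,c,s);cv2.imwrite("pics/scene11.png",i)
cw=cam("wrist");w=manip.read_camera("wrist");cv2.imwrite("pics/w11.png",w);wristtilt(w,cw,s);print(s["tool_pos"],s["ft_force"],s["time"])
E
```

```text
176 ...#####Y....................................
178 ...###Y.YYY..................................
180 ...YYYYYY.YY.................................
182 ....YYYY.YYYY................................
184 ...YYYYYYYYYYY...............................
186 ...YY.YYYYYYY.YY.............................
188 ....YY.YYYYYY.YYY............................
190 ....YYYYYYYYYYYYYY...........................
192 .....YYYYYYYY.YYYYY..........................
194 ......YYYYY.YYYY.##YY........................
196 ........YY..YY.YY.###Y.......................
198 .........YYY.YYYYY###.Y......................
200 ..........YYYYYYYYYY..YY.....................
202 ...........YYYY.YYYYYY.YYY...................
204 .............YYY.YYYY.YYY#...................
206 ..............YYYYY.YY######.................
208 ...............YY############................
210 ..................############...............
212 ..................##############.............
214 ...................##############............
216 .....................#############...........
218 ......................##########.............
220 .......................#######...............
222 ........................##...................
224 .............................................
226 .............................................
228 ............................................. x0 289
edge tilt 40.3 slope 0.612
edge tilt 41.6 slope 0.638
rows [125.0, 298.0, 345.0, 48.0] [326.0, 287.0, 356.0, 70.0] tool frame mm [67.3 -1.  -1.5] [  7.2  -0.7 -85.3] len 0.1031 tilt 35.65 side -0.23
[0.63128452 0.01365724 0.16274434] [-0.9868301   0.25080816 -2.91459829] 20.85
```

```bash
python3 - <<'E'
from h import *
s=manip.get_state();c=cam("scene");cw=cam("wrist");M=R.from_euler("xyz",s["ee_rot"]).as_matrix()
T=onplane(c,[(317.6,219),(317,218.5)],s);print(T.round(1))
for th in(39,41,43):
    t=np.radians(th);a=np.array([-np.sin(t),0,-np.cos(t)]);b=np.array([np.cos(t),0,-np.sin(t)])
    for L in (T[0],):
        P=[L+46*a+15*b,L+138*a+15*b,L+17.5*b]
        print(th,proj(cw,[s["tool_pos"]+M@(p/1e3) for p in P]).round(1).tolist(),"tail",(L+142*a).round(0))
w=cv2.imread("pics/w11.png");print([(r,int(w[r,322].max())) for r in range(60,130,4)])
# predicted scene silhouettes corners
for th in(41,):
    t=np.radians(th);a=np.array([-np.sin(t),0,-np.cos(t)]);b=np.array([np.cos(t),0,-np.sin(t)]);y=np.array([0,1,0])
    ring=[T[0]+17.5*(np.cos(q)*b+np.sin(q)*y) for q in np.linspace(0,6.28,13)]
    u=proj(c,[s["tool_pos"]+M@(p/1e3) for p in ring]);print("ring x",u[:,0].min(),u[:,0].max(),"y",u[:,1].min(),u[:,1].max())
E
```

```text
[[86.6 -0.  23.4]
 [84.5  0.  22.7]]
39 [[322.6, 124.2], [322.5, 328.0], [322.6, 59.8]] tail [ -3.  -0. -87.]
41 [[322.6, 127.5], [322.5, 333.1], [322.6, 60.5]] tail [ -7.  -0. -84.]
43 [[322.5, 130.7], [322.5, 337.4], [322.6, 61.3]] tail [-10.  -0. -80.]
[(60, 80), (64, 43), (68, 46), (72, 44), (76, 42), (80, 45), (84, 43), (88, 41), (92, 44), (96, 43), (100, 43), (104, 43), (108, 43), (112, 41), (116, 40), (120, 40), (124, 64), (128, 110)]
ring x 312.223221390453 323.00221150410607 y 215.41002275512196 222.60189020829264
```

```bash
python3 - <<'E'
from h import *
goto((.7396,-.0541,.1085),80.14)
E
```

```text
dxyz mm [-48.  119.3  51.8] yaw -90.02 | close now -9.88 j6 0.15 tcp [0.6305 0.0136 0.1605] t 20.95
```

>>> {"op": "apply_moves", "data": {"motion": [{"grip": -1,"dx": -0.02,"dy": 0.04,"dz": 0,"yaw": -8},{"grip": -1,"dx": -0.03,"dy": 0.07,"dz": 0,"yaw": -16},{"grip": -1,"dx": -0.048,"dy": 0.1,"dz": 0,"yaw": -24},{"grip": -1,"dx": -0.048,"dy": 0.119,"dz": 0,"yaw": -32},{"grip": -1,"dx": -0.048,"dy": 0.119,"dz": 0,"yaw": -40},{"grip": -1,"dx": -0.048,"dy": 0.119,"dz": 0,"yaw": -48},{"grip": -1,"dx": -0.048,"dy": 0.119,"dz": 0,"yaw": -56},{"grip": -1,"dx": -0.048,"dy": 0.119,"dz": 0,"yaw": -64},{"grip": -1,"dx": -0.048,"dy": 0.119,"dz": 0,"yaw": -72},{"grip": -1,"dx": -0.048,"dy": 0.119,"dz": 0,"yaw": -80},{"grip": -1,"dx": -0.048,"dy": 0.119,"dz": 0,"yaw": -86},{"grip": -1,"dx": -0.048,"dy": 0.119,"dz": 0,"yaw": -90},{"grip": -1,"dx": -0.048,"dy": 0.119,"dz": 0.025,"yaw": -90},{"grip": -1,"dx": -0.048,"dy": 0.119,"dz": 0.04,"yaw": -90},{"grip": -1,"dx": -0.048,"dy": 0.119,"dz": 0.05,"yaw": -90},{"grip": -1,"dx": -0.048,"dy": 0.119,"dz": 0.05,"yaw": -90},{"grip": -1,"dx": -0.048,"dy": 0.119,"dz": 0.05,"yaw": -90}]}}

```text
time: 22.65
tool_pos: [0.7403, -0.0539, 0.1127]
ee_rot: [-3.142, -0.0, 2.969]
ft_force: [-0.3, -0.0, -0.4]
gripper_width: 0.0239
gripper_force: 30.0
```

```bash
python3 - <<'E'
from h import *
goto((.7396,-.0541,.1085),80.14)
s=manip.get_state();c=cam("side");i=manip.read_camera("side");cv2.imwrite("pics/side12.png",i);edges(i,c,s)
cw=cam("wrist");w=manip.read_camera("wrist");cv2.imwrite("pics/w12.png",w);wristtilt(w,cw,s)
M=R.from_euler("xyz",s["ee_rot"]).as_matrix()
print("lens pred side px",proj(c,[s["tool_pos"]+M@[.086,0,.023]]),"em",proj(c,[[.5902,-.0281,.01]]),"em wrist",proj(cw,[[.5902,-.0281,.012]]))
for k,q,e,m in blobs(red2(w),100): print("red w",q,rect(cw,m,.04))
for k,q,e,m in blobs(red2(i),60): print("red side",q,rect(c,m,.03)[:3])
E
```

```text
dxyz mm [ 0.6 -0.3  4.2] yaw -0.02 | close now 80.12 j6 -1.51 tcp [ 0.7403 -0.0539  0.1127] t 22.65
156 ......................YY##...................
158 ...................YYYYYY....................
160 ................YYYYYYYYYYYY..##.............
162 ..............YYYYYYYYYYYYYYY..#.............
164 ...........YYYYYYYYYYYYYYYYYY...#............
166 ........YYY#YYYYYYYYYYYYYYYYY................
168 ......YY###.YYYYYYYYYYYYYYY..................
170 ...YYYYY.YYYYYYYYYYYYYYY.....................
172 ...YYYYYYYYYYYYYYYYYYY.......................
174 ##.YYYYYYYYYYYYYYYYY.........................
176 #...YYYYYYYYYYYYY............................
178 .......YYYYYYY...............................
180 ..#..####.YY...........................#.....
182 #.#######....................................
184 ######.......................................
186 ###..........................................
188 .............................................
190 .............................................
192 .............................................
194 .............................................

[... 547 characters left out ...]
ay([760.3,  21.2]), array([14.2, 54.2]), 85.4)
red w [ 220  185   18   63 1013] (array([ 0.736, -0.129]), 164.07, array([ 736.6, -129. ]), array([13.6, 52.7]), 75.2)
red side [450 156  35  16 169] (array([0.9445, 0.0229]), 9.49, array([943.9,  23.4]))
red side [450 168  45  10 192] (array([ 0.9416, -0.0261]), 175.7, array([939.7, -26.4]))
red side [354 188  10  29 143] (array([ 0.5784, -0.0349]), 79.78, array([578.6, -33. ]))
red side [416 209  18   9  87] (array([ 0.7406, -0.1202]), 6.8, array([ 740.6, -120.1]))
red side [416 268  23  22 388] (array([ 0.6604, -0.31  ]), 51.19, array([ 661.4, -310.5]))
red side [249 273  27  31 254] (array([ 0.2656, -0.2245]), 116.9, array([ 264.3, -223.4]))
```

```bash
python3 - <<'E'
from h import *
s=manip.get_state();c=cam("side")
for uv in([(414,156),(395,170)],[(418,168),(408,176)]):
    T=onplane(c,uv,s);v=T[1]-T[0];print(np.degrees(np.arctan2(v[0],v[2])),T.round(1).tolist())
i=cv2.imread("pics/side12.png")
for r in range(164,200): print(r,"".join("Y" if y else "#" if i[r,x].max()<52 else "." for x,y in zip(range(368,420),yellow(i)[r,368:420])))
M=R.from_euler("xyz",s["ee_rot"]).as_matrix();em=np.array([.5902,-.0281,.01])
print("em tool frame",(em-s["tool_pos"])@M*1e3)
L=np.array([86,0,23]);y=np.array([0,1,0])
for th in(41,):
    t=np.radians(th);b=np.array([np.cos(t),0,-np.sin(t)])
    u=proj(c,[s["tool_pos"]+M@((L+17.5*(np.cos(q)*b+np.sin(q)*y))/1e3) for q in np.linspace(0,6.28,13)]);print("ring",u.min(0),u.max(0))
E
```

```text
42.47632816248659 [[27.5, -0.0, -76.3], [71.2, 0.0, -28.5]]
38.27984702814524 [[9.1, 0.0, -29.2], [31.9, -0.0, -0.3]]
164 ...................................YYYYYYYYYYYYYYYYY
165 ..................................YYYYYYYYYYYYYYYYYY
166 ................................YYY#YYYYYYYYYYYYYYYY
167 ...............................YY####YYYYYYYYYYYYYYY
168 ..............................YY###.YYYYYYYYYYYYYYY.
169 ............................YYYY##YYYYYYYYYYYYYYY...
170 ...........................YYYYY.YYYYYYYYYYYYYYY....
171 ...........................YYYYYYYYYYYYYYYYYYY......
172 ...........................YYYYYYYYYYYYYYYYYYY......
173 ........................###YYYYYYYYYYYYYYYYYY.......
174 ......................#####YYYYYYYYYYYYYYYYY........
175 .....................######.YYYYYYYYYYYYYY..........
176 ....................######..YYYYYYYYYYYYY...........
177 ..................#######..##YYYYYYYYYYY............
178 .................########......YYYYYYY..............
179 ................#######...#...##YYYYY...............
180 ...............#########.###.####.YY................
181 .........
[... 485 characters left out ...]
..............
190 ....................................................
191 ....................................................
192 ....................................................
193 ....................................................
194 ....................................................
195 ....................................................
196 ....................................................
197 ....................................................
198 ....................................................
199 ....................................................
em tool frame [152.73633682  -0.34003033 103.38164894]
ring [382.96945425 177.99986324] [391.68701003 188.67348861]
```

>>> {"op": "apply_moves", "data": {"motion": [{"grip": -1,"dx": 0.0005,"dy": 0,"dz": 0.002,"yaw": 0},{"grip": -1,"dx": 0.0005,"dy": 0,"dz": 0.004,"yaw": 0},{"grip": -1,"dx": 0.0005,"dy": 0,"dz": 0.004,"yaw": 0},{"grip": -1,"dx": 0.0005,"dy": 0,"dz": 0.004,"yaw": 0},{"grip": -1,"dx": 0.0005,"dy": 0,"dz": 0.004,"yaw": 0},{"grip": -1,"dx": 0.0005,"dy": 0,"dz": 0.004,"yaw": 0}]}}

```text
time: 23.35
tool_pos: [0.7398, -0.0538, 0.1086]
ee_rot: [3.142, 0.0, 2.969]
ft_force: [0.4, 0.6, -2.5]
gripper_width: 0.0239
gripper_force: 30.0
```

```bash
python3 - <<'E'
from h import *
s=manip.get_state();M=R.from_euler("xyz",s["ee_rot"]).as_matrix();em=np.array([.5902,-.0281,.01])
v=(em-s["tool_pos"])@M*1e3-[86,0,23];print(v,np.linalg.norm(v),np.degrees(np.arctan2(v[0],v[2])),s["gripper_width"],abs(s["joint_vel"]).max())
# flushness: gap profile across joint in scene view
i=manip.read_camera("scene");c=cam("scene");n=np.array([.98523,-.17122,0]);t=np.array([.17122,.98523,0])
for a in(-.065,-.03,.0,.03,.065):
    u=proj(c,[em+[0,0,.002]+t*a+n*k*.001 for k in range(-10,9,2)]);print(a,[int(i[int(round(y)),int(round(x))].max()) for x,y in u])
for k,q,e,m in blobs(red2(i),20): print(q.tolist(),rect(c,m,.03)[:2])
E
```

```text
[65.78682957 -0.29258397 75.62774968] 100.23746340866518 41.01925301942453 0.02394762552724883 0.002833690601493904
-0.065 [21, 48, 7, 7, 34, 18, 8, 8, 3, 3]
-0.03 [138, 153, 153, 255, 255, 213, 145, 145, 169, 179]
0.0 [131, 131, 153, 255, 255, 255, 145, 246, 255, 255]
0.03 [132, 132, 255, 255, 255, 140, 201, 201, 185, 187]
0.065 [99, 99, 94, 98, 98, 155, 155, 194, 168, 205]
[273, 146, 26, 8, 173] (array([ 0.2686, -0.219 ]), 119.35)
[187, 195, 18, 15, 212] (array([ 0.6469, -0.3244]), 39.62)
[276, 210, 26, 20, 215] (array([ 0.5826, -0.0288]), 75.83)
[226, 234, 13, 8, 62] (array([ 0.726 , -0.1358]), 149.89)
[266, 257, 14, 9, 63] (array([0.7504, 0.0136]), 153.79)
[204, 299, 40, 43, 290] (array([0.972, 0.005]), 175.59)
[224, 302, 27, 48, 286] (array([0.971 , 0.0526]), 10.9)
```

```bash
python3 -c "
from rig import manip
print(manip.sign_off())"
```

```text
the job is handed in; nothing more can be done
None
```

I've handed the job in: the straightedge lies flush along the middle of the plate edge, released. The lamp is held leaning about 41° from upright, its lens about 10 cm from the joint and pointing down at it. These are my own measurements; I don't know the verdict.

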